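# Fetch the parts basket from a deep bath with the hook rod

### The arm

A 7-joint arm with a two-finger parallel gripper is mounted at the origin on a cart in front of the work surface, level with it; the furniture and walls round the work are solid. World frame = base frame: x ahead of the robot, y to its left, z up, the work surface at z = 0. Lengths are in m, angles in rad, forces in N, time in s.
With the tool pointing down it reaches from about 0.425 to 0.875 m from the base axis. Payload 4.7 kg.
Tool frame: the origin (TCP) lies at the very end of the fingers, on their centre line; the grasp point (between the pads) lies 19 mm behind it; x points along the fingers, y is the direction in which the jaws open and shut, and the axes are right-handed (so a half turn about x gives the same grasp; the last joint's range is limited). The gripper opens to 87 mm and grips with 3 to 60 N. Pads are 19 mm wide; open, the fingers measure 117 mm over their backs; the gripper's body (75 mm by 190 mm) begins 51 mm behind the grasp point.
Start: joints at [1.279, 0.321, -0.07, 1.45, 0.023, 1.371, -0.057], TCP at [0.196, -0.62, 0.223] pointing down, gripper open.
Joint ranges: [-2.86, 2.86], [-0.3, 2.09], [-1.38, 1.24], [0.06, 2.45], [-1.56, 4.7], [0.09, 2.05], [-2.69, 2.69]. Speed limits (rad/s): [2.57, 2.57, 3.14, 3.14, 3.14, 3.14, 3.14].

### API

Orientations are given as a rotation vector (axis times angle).
In Python, from bench import ctrl gives the robot as it stands.
- The arm moves only by the tool step_arm, never from a script. Its argument "increments" is one flat list of numbers, 6 for each row, row after row: the shift along the tool's x, y, z in cm, then the turn, a rotation vector about the tool's x, y, z in rad. In form: [tx, ty, tz, ax, ay, az, tx, ty, tz, ax, ay, az, ...]. A call has 1 to 12 rows; each row shifts and turns the commanded pose from where the row before left it, along the tool's axes as they then stand; what a row does not reach is not made up. A row lasts 1/8 s, in which the tool goes at most 62.5 mm and 10.7 degrees, less where a joint would pass 70% of its speed; a pose out of reach is approached as far as the arm can. A call with a gripper value outside its range is refused whole. "fingers" is the opening in per cent of the stroke, from 0 (shut) to 100 (fully open), set as the call begins (left out, the last holds). The fingers move at their own pace and stop on an object; "force" is the grip in N (left out, the last holds). Time passes only in rows, so rows that do not move let the fingers close. It gives the time, the measured TCP pose, the force and the opening at its end, in the units of the state.
- ctrl.get_state(): the state, without advancing time (a new reading comes with each control period).
- ctrl.get_image(name): name is "side" or "top"; returns the picture (480x640x3 uint8, red, green, blue); there is no depth.
- ctrl.camera_params(name): a dict with "vertical_fov" (degrees; the focal length in pixels is half the picture's height over the tangent of half this angle, whatever the lens; pixels are square), "cx", "cy" (the principal point, pixels), "R" (3x3) and "t" (3): a world point X has camera coordinates R X + t. Camera axes: x right, y down, z forward; pixel columns grow to the right and rows downward; lengths in m; the calibration is good to about 2 mm. A picture is of the moment at which its call begins. camera_params takes no time and is no camera call.
- ctrl.close_job(): hands the job in, once; it reports no verdict.
Trained networks look in the newest picture that a camera, given by its name, has taken for a name from the list of things; names that differ only in an ending like _2 or _b are one class to them, and where a whole thing is asked for, a point or a joint stands for the part that bears it (a point fixed in the world has none). Each returns a list of dicts, best first, with "score" (0 to 1); they miss things now and then, are a little off and sometimes report something else, mostly with a low value. They report only what shows in the picture. A call takes as long as a camera call. They do not tell look-alikes from the thing itself.
- ctrl.search_frame(camera, name): "xyz" ([x, y, z] in m, in the coordinates of the camera as it stood for that picture, good to about 4 mm: the middle of the surface that is visible of it).
- ctrl.silhouettes(camera, name): "pixels" (480x640 bool, what is visible of it).
- ctrl.spot_point(camera, name): "xyz" ([x, y, z] in m, in the coordinates of the camera as it stood for that picture, good to about 4 mm: a listed point, or the origin of a listed thing).
The state is a dict: "time": time; "joint_positions": joint angles; "qd": joint speeds; "joint_torque": joint torques, N m; "position": TCP position; "tool_rot": TCP orientation; "ft_force": force on the tool from outside, world axes, zero at the start; "torque": the same for the moment, N m; "grip_width": opening from 0.0 (shut) to 1.0 (fully open).
Only numpy, scipy, OpenCV 4.12 (cv2) and the standard library are available. Lean on these libraries where they do the work, as an engineer would, in place of code of your own. Each camera call takes 0.05 s, during which the arm holds its last target.

### The job

Take the hook rod from its stand and use it to fetch the small parts basket out of the deep, narrow cleaning bath: hook it by its bail and, pulling up lightly (never more than about 20 N), draw it along under the sprung keeper strips until you feel it come free at the gap, then lift it out. Set it down gently, upright on the floor of the shallow steel tray with the dental bridge still in it, and hang the rod back in its stand. Do not touch the basket with the fingers, do not force the rod against the bath or the tray, and leave the other things where they are.

Things in the scene. Friction and masses are not known exactly. Their poses are not given: they have to be found in the camera images.
- bath: Fixed dry cleaning bath: white housing 96 (x) x 250 (y) x 135 mm with a deep steel well open on top. Origin: centre of underside; z up, y along the well. Well walls at x = +-38 and y = +-85, rim z = 135, floor z = 14. A ledge runs along both long walls (|x| 22 to 38, top z = 42); the basket's tabs rest on them and slide along y, held down by keeper strips (see keeper_mid).
- keeper_mid (a point): Bath's middle at the underside of the sprung keeper strips, z = 51 of the bath. A 4 mm thick strip runs over each ledge (|x| 24 to 38). Both have one 50 mm gap, side by side: only there do the basket's tabs pass up. Gap middle: anywhere from y = -7 to +35, not measured, to be felt. Elsewhere the strips yield upward from 3 N, 0.5 N more per mm, and stop dead after 12 mm (9 N).
- basket: Loose steel parts basket, about 150 g. Origin: centre of underside, z up. Open tub 38 (x) x 44 (y) x 30 mm. A tab on each long side reaches out to x = +-31, 40 mm long in y, z 24 to 30. Starts on the ledges, axes along the bath's, origin at z = 18 and y = -60 to -54 of the bath; its tabs then have 3 mm of play below the strips.
- bail_top (a point): Peak of the basket's rigid wire bail: wire centre, 78 mm above the basket's underside, at its x = y = 0. The bail stands in the basket's plane x = 0: 5 mm wire, legs from y = +-19 at z = 29 to y = +-17 at z = 60, then sloping up to the peak, so a hook pulling up centres itself there.
- bridge: Loose white three-tooth dental bridge, 11x26x8 mm, 12 g, lying in the basket. Origin: centre of its underside.
- hook_rod: Loose upright hook rod, 90 g. Origin: centre of the underside of its collar, z up. Collar 22 (x) x 32 (y) x 6 mm; above it a rubber handle 22 (x) x 16 (y), z 6 to 58, to be gripped across its 16 mm. Below: a 6 mm wire shank ending in a J-hook (see hook_seat).
- hook_seat (a point): Bottom of the J-hook's mouth: top of the wire on the rod's axis, 65 mm below the rod's origin. The hook lies in the rod's x-z plane, mouth upward. In the rod's frame: lowest point z = -71; back leg outside at x = -14; tip outside at x = +13, tip top at z = -52. A hung bail wire has its centre about 2.5 mm above this point, on the handle's axis.
- rod_stand: Fixed rod stand. Origin: centre of underside, z up. Base 85x70x10 mm; post at x 20 to 34, up to z = 136; from it two prongs along -x (|y| 8 to 18, x -26 to 22, top z = 130) with upstands at the front (x -26 to -18, up to z = 138). The 16 mm slot between the prongs is open to -x.
- stand_seat (a point): Where the hung rod's origin sits: middle of the fork, 130 mm above the stand's underside. The collar lies on the prongs between post and upstands, the rod's axes along the stand's; the hook passes straight up and down through the slot.
- tray: Fixed shallow steel tray, 150 (x) x 160 (y) x 35 mm, open on top. Origin: centre of underside; walls 4 mm thick, inner floor 142 x 152 mm at z = 4, rim at z = 37.
- plaster_model: Bystander: cream plaster jaw model, 62x66x28 mm; origin at the centre of its underside. Not to be disturbed.
- polishing_tin: Bystander: round white tin with blue lid, diameter 64, height 28 mm; origin at the centre of its underside. Not to be disturbed.
- separator_bottle: Bystander: white bottle with blue cap, diameter 42, height 103 mm; origin at the centre of its underside. Not to be disturbed.
- stain_liquid: Bystander: small white bottle with black cap, diameter 30, height 70 mm; origin at the centre of its underside. Not to be disturbed.
- etch_liquid: Bystander: small amber bottle with white cap, diameter 26, height 63 mm; origin at the centre of its underside. Not to be disturbed.
- wax_block: Bystander: red wax stick, 16x70x12 mm; origin at the centre of its underside. Not to be disturbed.
- cassette: Bystander: flat grey milling cassette, 119x122x17 mm; origin at the centre of its underside. Not to be disturbed.
There are look-alikes about, which are no part of the job. What is meant by the rod_stand is not red, and is the larger of those in its own colour.

How it is judged:
By the outcome, as a careful person would: the job done as asked, in the order asked, and still so for the second after the job is handed in, with the robot touching nothing.
It also fails if it takes over 72 s, if anything falls off the work surface, if the arm or the gripper's body presses on something with over 40 N, if the wrist force passes 120 N, or if a joint passes its speed limit or range.

## Working session

There is one attempt and no reset: what is moved stays moved. The work goes in short steps, Python scripts to look and compute and a tool call to move; the robot and the scene stay as the last step left them, time stands still between calls to the robot, and variables do not carry over. Pictures are saved under pics/ and viewed, and the job is handed in when it is done.

Besides the shell and the picture viewer there is one more tool, called after "Request:" as name(argument=value, ...), one argument or row to a line, values as JSON. step_arm: Moves the arm, as the interface text tells. Its arguments: {"type":"object","properties":{"increments":{"type":"array","items":{"type":"number"}},"fingers":{"type":"number"},"force":{"type":"number"}},"required":["increments"]}

```bash
ls; mkdir -p pics; python3 - <<'E'
from bench import ctrl
import cv2,numpy as np
s=ctrl.get_state()
print({k:np.round(v,3).tolist() for k,v in s.items()})
for n in("side","top"):
    im=ctrl.get_image(n); cv2.imwrite(f"pics/{n}0.png",im[:,:,::-1])
    p=ctrl.camera_params(n); print(n,{k:np.round(v,4).tolist() for k,v in p.items()})
E
```

```text
pics
{'time': 0.0, 'joint_positions': [1.279, 0.322, -0.07, 1.452, 0.023, 1.371, -0.057], 'qd': [0.001, -0.001, -0.001, -0.001, 0.0, 0.0, 0.001], 'joint_torque': [0.0, -49.129, -0.404, -31.253, -0.064, 0.044, 0.0], 'position': [0.195, -0.619, 0.221], 'tool_rot': [2.057, 0.319, -2.058], 'ft_force': [0.188, -0.063, 0.622], 'torque': [-0.04, 0.045, 0.083], 'grip_width': 1.002}
side {'vertical_fov': 50.4101, 'cx': 319.2068, 'cy': 239.7627, 'R': [[0.9553, -0.2956, -0.0053], [-0.1507, -0.4714, -0.8689], [0.2543, 0.8309, -0.4949]], 't': [-0.5574, 0.1565, 1.5027]}
top {'vertical_fov': 48.6458, 'cx': 317.7539, 'cy': 237.7991, 'R': [[-0.0139, -0.9999, -0.0021], [-0.9969, 0.014, -0.0772], [0.0773, 0.0011, -0.997]], 't': [-0.0397, 0.5701, 1.602]}
```

View pics/side0.png

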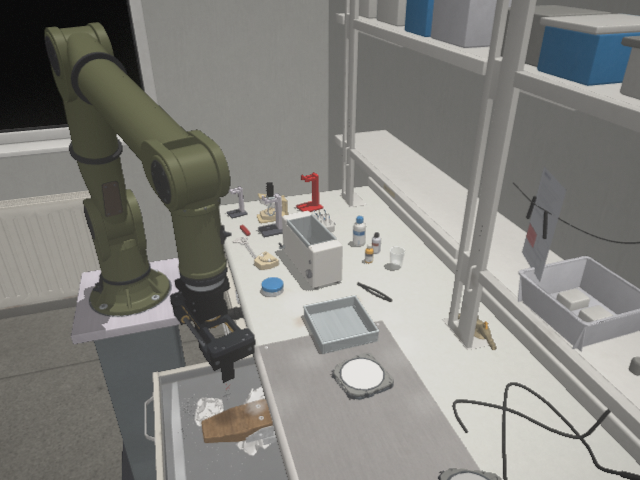

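View pics/top0.png

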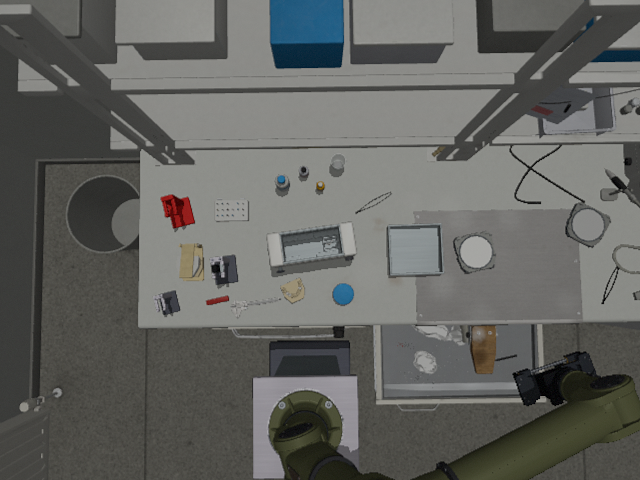

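```bash
cat > h.py <<'E'
from bench import ctrl
import cv2,numpy as np
from scipy.spatial.transform import Rotation as Ro
P={n:ctrl.camera_params(n) for n in("side","top")}
F={n:240/np.tan(np.radians(P[n]["vertical_fov"])/2) for n in P}
def w(n,c): return np.array(P[n]["R"]).T@(np.array(c)-np.array(P[n]["t"]))
def px(n,X):
    c=np.array(P[n]["R"])@np.array(X)+P[n]["t"]; return np.array([P[n]["cx"]+F[n]*c[0]/c[2],P[n]["cy"]+F[n]*c[1]/c[2]])
def ray(n,uv,z):
    d=np.array([(uv[0]-P[n]["cx"])/F[n],(uv[1]-P[n]["cy"])/F[n],1.]);R=np.array(P[n]["R"])
    o=-R.T@P[n]["t"]; d=R.T@d; return o+d*(z-o[2])/d[2]
def crop(n,x0,y0,x1,y1,k,f,im=None):
    im=ctrl.get_image(n) if im is None else im
    cv2.imwrite(f,cv2.resize(im[y0:y1,x0:x1,::-1],None,fx=k,fy=k,interpolation=cv2.INTER_CUBIC))
E
python3 - <<'E'
from h import *
for t in ["rod_stand","stand_seat","hook_rod","hook_seat","bath","keeper_mid","basket","bail_top","bridge","tray","plaster_model","polishing_tin"]:
    for n in P:
        for d in ctrl.spot_point(n,t): 
            if d["score"]>.3: print(t,n,round(d["score"],2),w(n,d["xyz"]).round(4))
crop("top",140,180,460,330,2.5,"pics/t1.png")
crop("side",210,170,390,360,3.1,"pics/s1.png")
print(ctrl.get_state()["time"])
E
```

```text
rod_stand side 0.84 [0.6624 0.3832 0.0069]
rod_stand side 0.62 [0.4811 0.2403 0.0007]
rod_stand side 0.56 [0.378  0.4138 0.0012]
rod_stand top 0.92 [ 0.3824  0.4156 -0.0034]
rod_stand top 0.92 [ 0.6542  0.3748 -0.001 ]
rod_stand top 0.69 [ 0.4817  0.2411 -0.0014]
rod_stand top 0.5 [ 0.5333 -0.345  -0.0034]
stand_seat side 0.94 [0.6633 0.3787 0.1321]
stand_seat side 0.71 [0.4787 0.2351 0.1331]
stand_seat side 0.57 [0.3831 0.4171 0.1059]
stand_seat top 0.71 [0.4738 0.2426 0.1317]
stand_seat top 0.68 [0.6541 0.3775 0.1328]
stand_seat top 0.66 [0.3834 0.2622 0.0025]
stand_seat top 0.64 [0.3794 0.4165 0.1007]
hook_rod side 0.42 [0.4813 0.2416 0.137 ]
hook_rod top 0.54 [0.4803 0.2349 0.129 ]
hook_seat side 0.72 [0.388  0.2622 0.0058]
hook_seat side 0.7 [0.4805 0.2444 0.0684]
hook_seat side 0.47 [0.4814 0.2427 0.1372]
bath side 0.76 [ 0.5471 -0.0274  0.0013]
bath top 0.83 [ 0.5436 -0.0314 -0.001 ]
keeper_mid side 0.66 [ 0.5459 -0.0245  0.0545]
keeper_mid top 0.9 [ 0.5362 -0.0306  0.0495]
keeper_mid top 0.37 [0.4732 0.2413 0.1314]
basket side 0.63 [ 0.7748 -0.007   0.0013]
basket top 0.57 [ 0.5487 -0.0861  0.0177]
basket top 0.31 [0.4754 0.2383 0.1302]
bail_top top 0.75 [ 0.5536 -0.0878  0.0933]
bridge side 0.59 [ 0.7763 -0.0073  0.002 ]
bridge side 0.4 [0.4786 0.2391 0.134 ]
tray side 0.67 [ 0.5335 -0.3423  0.0034]
tray top 0.98 [ 0.5331 -0.3439 -0.0016]
plaster_model side 0.63 [ 0.5456 -0.0229  0.0561]
plaster_model side 0.53 [0.4078 0.0299 0.0068]
plaster_model side 0.35 [0.4778 0.239  0.1325]
plaster_model top 0.95 [0.4089 0.0255 0.0018]
polishing_tin side 0.92 [ 0.4039 -0.1194  0.0036]
polishing_tin side 0.6 [ 7.782e-01 -5.000e-03  1.000e-04]
polishing_tin side 0.43 [ 0.73   -0.0539  0.0015]
polishing_tin top 0.66 [ 0.3968 -0.121   0.0011]
1.4
```

```bash
ls pics
```

```text
s1.png
side0.png
t1.png
top0.png
```

View pics/t1.png

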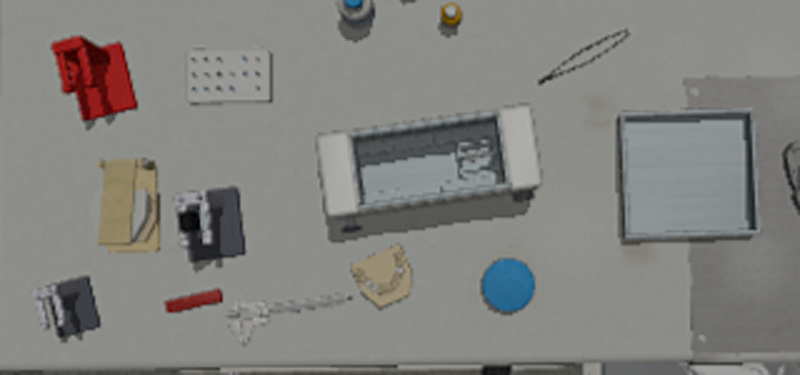

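View pics/s1.png

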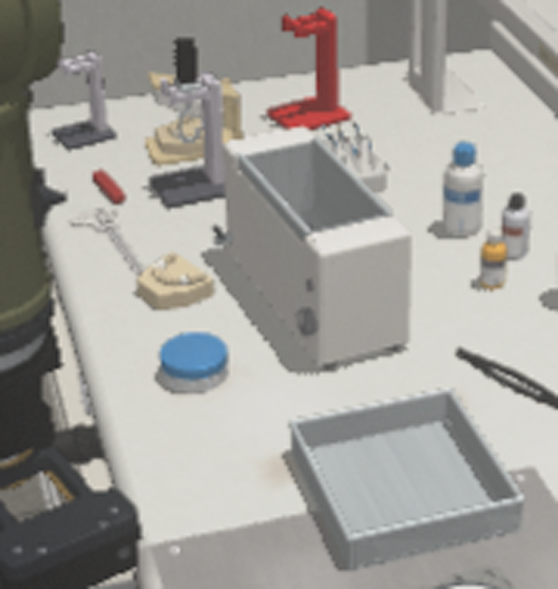

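```bash
python3 - <<'E'
from h import *
import json
s=ctrl.get_state(); R=Ro.from_rotvec(s["tool_rot"]).as_matrix(); print(R.round(3))
T=ctrl.get_image("top");S=ctrl.get_image("side")
np.savez("im.npz",T=T,S=S)
crop("top",195,235,255,295,10,"pics/t2.png",T)
crop("top",260,215,360,280,8,"pics/t3.png",T)
crop("side",245,175,300,245,8.5,"pics/s2.png",S)
crop("side",275,205,350,290,7,"pics/s3.png",S)
E
```

```text
[[ 0.     0.301 -0.954]
 [-0.    -0.954 -0.301]
 [-1.     0.     0.   ]]
```

View pics/t2.png

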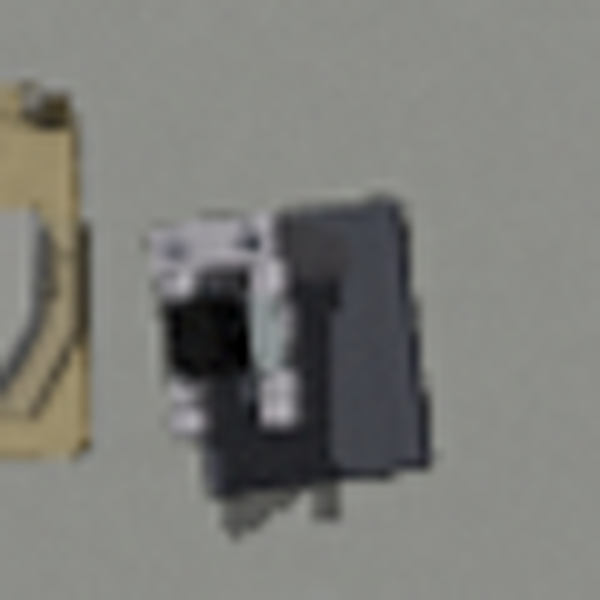

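View pics/t3.png

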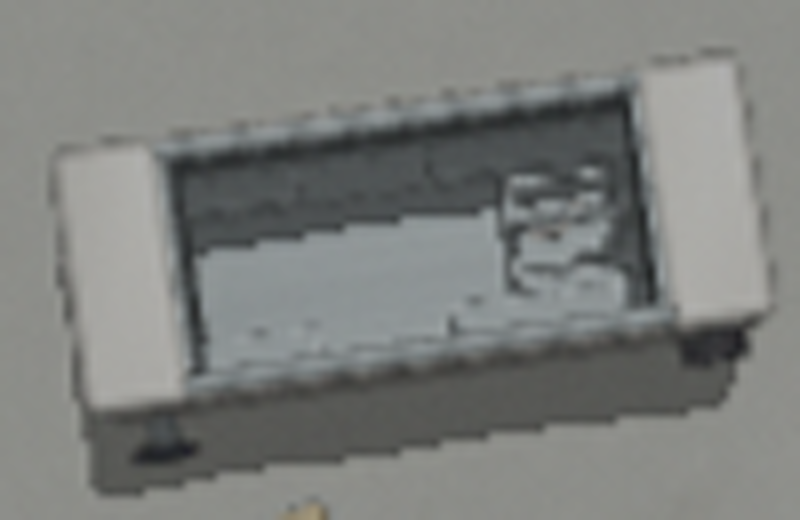

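View pics/s2.png

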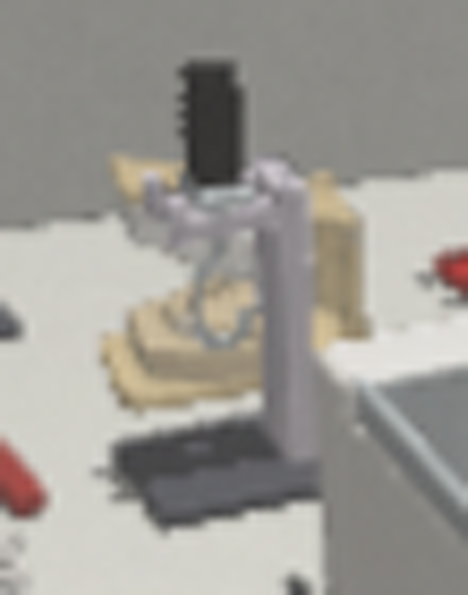

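View pics/s3.png

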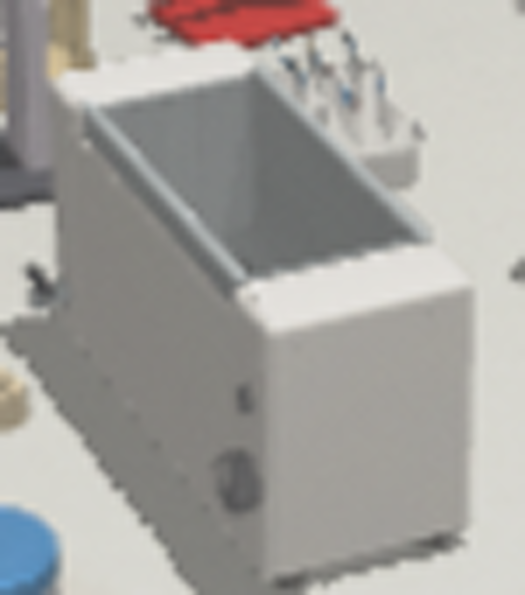

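```bash
cat > fit.py <<'E'
from h import *
from scipy.optimize import least_squares
def fit(obs,x0):
    # obs: list of (cam, local xyz, uv)
    def pose(p,l): c,s=np.cos(p[2]),np.sin(p[2]); return np.array([p[0]+c*l[0]-s*l[1],p[1]+s*l[0]+c*l[1],l[2]])
    f=lambda p: np.concatenate([px(n,pose(p,l))-uv for n,l,uv in obs])
    r=least_squares(f,x0,loss="soft_l1",x_scale=[.01,.01,.1]); return r.x,f(r.x).reshape(-1,2)
E
python3 - <<'E'
from fit import *
t=lambda u,v:(260+(u+.5)/8-.5,215+(v+.5)/8-.5); s=lambda u,v:(275+u/7-.5,205+v/7-.5)
H=.135
A=[("top",(.048,.125,H),t(60,150)),("top",(.048,-.125,H),t(735,50)),("top",(-.048,.125,H),t(90,408)),("top",(-.048,-.125,H),t(770,318))]
B=[("side",(.048,-.125,H),s(472,290)),("side",(-.048,-.125,H),s(267,332)),("side",(-.048,.125,H),s(58,85)),("side",(.048,.125,H),s(250,48))]
for o in (A,B,A+B):
    p,r=fit(o,[.545,-.03,.1]); print("bath",p.round(4),np.degrees(p[2]).round(2)); print(r.round(2).tolist())
t=lambda u,v:(195+u/10-.45,235+v/10-.45); s=lambda u,v:(245+u/8.5-.45,175+v/8.5-.45)
A=[("top",(.0425,-.035,.01),t(395,197)),("top",(-.0425,-.035,.01),t(432,468)),("top",(-.0425,.035,.01),t(212,490)),
   ("top",(.034,.018,.136),t(150,232)) ]
B=[("side",(-.0425,-.035,.01),s(160,515)),("side",(-.0425,.035,.01),s(112,455)),("side",(.034,-.018,.136),s(308,180))]
for o in (A[:3],A[:3]+B[:2],A[:3]+B):
    p,r=fit(o,[.48,.24,.1]); print("stand",p.round(4),np.degrees(p[2]).round(2)); print(r.round(2).tolist())
t=lambda u,v:(u/2.5+140-.3,v/2.5+180-.3)
A=[("top",(.075,.080,.037),t(618,112)),("top",(.075,-.080,.037),t(751,110)),("top",(-.075,.08,.037),t(620,240)),("top",(-.075,-.08,.037),t(757,237))]
p,r=fit(A,[.53,-.34,.0]); print("tray",p.round(4)); print(r.round(2).tolist())
E
```

```text
bath [ 0.5448 -0.0292  0.1242] 7.12
[[-1.56, -0.46], [0.97, -0.0], [-0.9, 0.71], [1.42, -0.18]]
bath [ 0.549  -0.0305  0.1018] 5.83
[[1.07, 0.1], [-0.52, 1.0], [-0.31, -0.72], [0.01, -0.78]]
bath [ 0.5464 -0.0302  0.1151] 6.6
[[-1.09, -1.44], [1.54, -0.19], [-0.74, -0.23], [1.69, -0.33], [0.61, -0.02], [-0.81, 1.09], [-1.55, -0.46], [-1.33, -0.69]]
stand [0.4784 0.2387 0.1211] 6.94
[[0.41, -0.52], [0.11, -0.14], [-0.57, 0.74]]
stand [0.4794 0.2387 0.1154] 6.61
[[0.53, -0.77], [0.07, -0.37], [-0.63, 0.39], [-0.12, 1.03], [-0.64, -0.59]]
stand [0.4795 0.2391 0.1216] 6.97
[[0.28, -0.86], [-0.0, -0.48], [-0.68, 0.42], [-0.04, 0.99], [-0.67, -0.61], [-0.07, 1.7]]
tray [ 0.5287 -0.3391  0.0038]
[[0.25, 0.81], [-0.23, 0.67], [0.83, -0.85], [-0.87, -0.6]]
```

```bash
cat > ov.py <<'E'
from fit import *
def tf(p,l): c,s=np.cos(p[2]),np.sin(p[2]); return np.array([p[0]+c*l[0]-s*l[1],p[1]+s*l[0]+c*l[1],l[2]])
def box(x0,x1,y0,y1,z): return [(x0,y0,z),(x1,y0,z),(x1,y1,z),(x0,y1,z)]
def draw(im,n,win,k,polys,f):
    x0,y0,x1,y1=win; o=cv2.resize(im[y0:y1,x0:x1,::-1],None,fx=k,fy=k,interpolation=cv2.INTER_CUBIC)
    for p,pl,col in polys:
        q=np.array([(px(n,tf(p,l))-[x0,y0]+.5)*k for l in pl]); cv2.polylines(o,[np.round(q*16).astype(np.int32)],True,col,1,cv2.LINE_AA,4)
    cv2.imwrite(f,o)
E
python3 - <<'E'
from ov import *
d=np.load("im.npz");b=[.5464,-.0302,.1151];s=[.479,.239,.1185]
pb=[(b,box(-.048,.048,-.125,.125,.135),(0,0,255)),(b,box(-.038,.038,-.085,.085,.135),(0,255,0)),(b,box(-.038,.038,-.085,.085,.014),(255,0,0))]
ps=[(s,box(-.0425,.0425,-.035,.035,.01),(0,0,255)),(s,box(.02,.034,-.018,.018,.136),(0,255,0)),(s,box(-.026,.022,-.018,-.008,.13),(255,0,0)),(s,box(-.026,.022,.008,.018,.13),(255,0,0)),(s,box(-.011,.011,-.008,.008,.188),(0,255,255))]
draw(d["T"],"top",(260,215,360,280),8,pb,"pics/o1.png");draw(d["S"],"side",(275,205,350,290),7,pb,"pics/o2.png")
draw(d["T"],"top",(195,235,255,295),10,ps,"pics/o3.png");draw(d["S"],"side",(245,175,300,245),8.5,ps,"pics/o4.png")
E
```

```text
(no output)
```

View pics/o1.png

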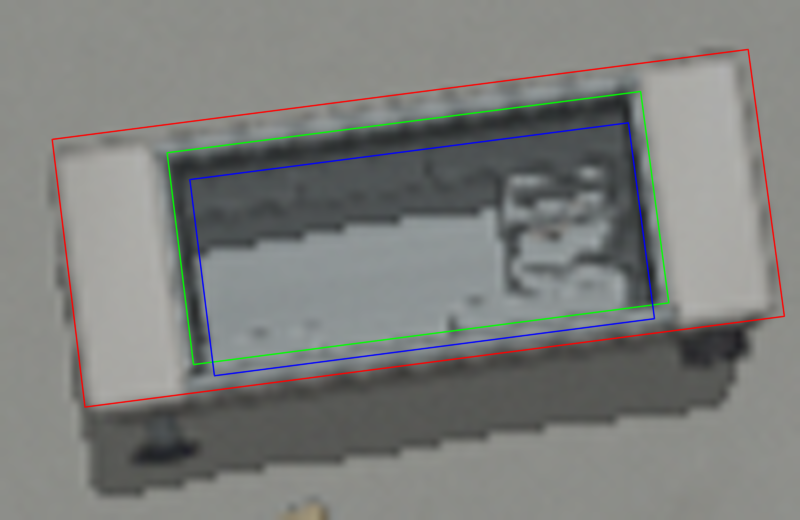

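View pics/o2.png

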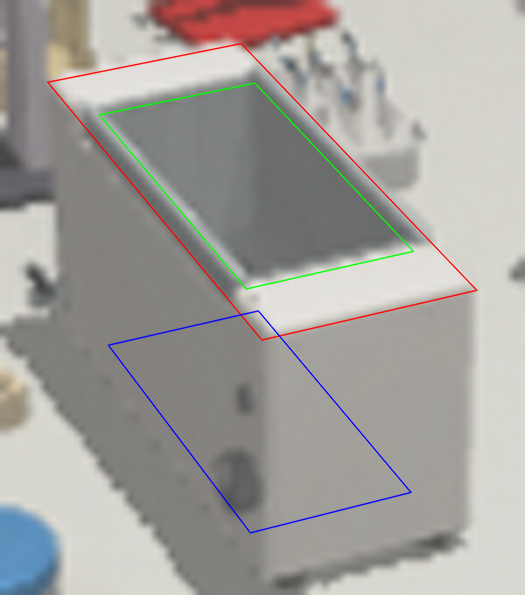

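View pics/o3.png

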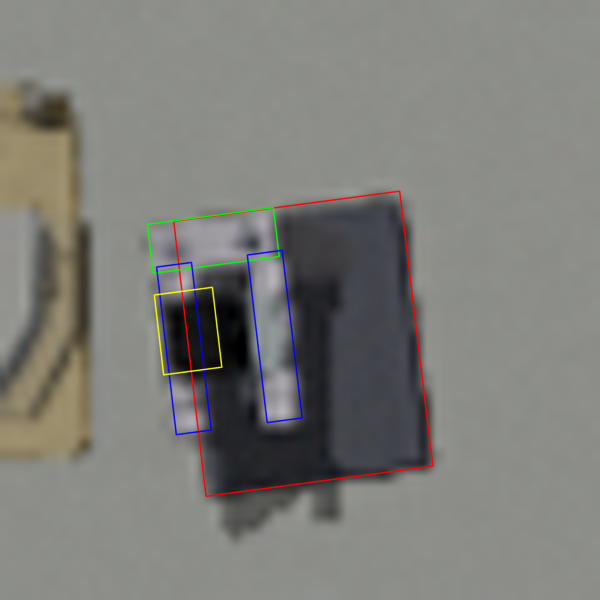

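View pics/o4.png

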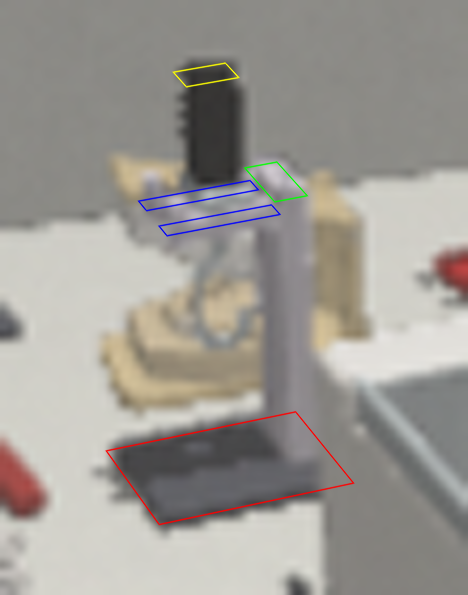

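```bash
cat >> h.py <<'E'
def plan(target,dyaw=0,n=None,step=5.5):
    """world target TCP; dyaw (deg, world +z) uniformly spread; prints per-row increments at tool frame (tool x down)"""
    s=ctrl.get_state(); R=Ro.from_rotvec(s["tool_rot"]).as_matrix(); p=s["position"]
    D=(np.array(target)-p)*100
    if n is None: n=int(np.ceil(max(np.linalg.norm(D)/step,abs(dyaw)/9,1)))
    for i in range(n):
        Ri=Ro.from_euler("z",dyaw*i/n,degrees=True).as_matrix()@R
        d=Ri.T@D/n; print(np.round(d,2).tolist(),round(-np.radians(dyaw)/n,4))
def st():
    s=ctrl.get_state(); R=Ro.from_rotvec(s["tool_rot"]).as_matrix()
    print("t",round(s["time"],2),"p",np.round(s["position"],4),"yaw",round(np.degrees(np.arctan2(R[1,1],R[0,1])),2),"tilt",np.round(R[:2,0],4),"F",np.round(s["ft_force"],2),"T",np.round(s["torque"],2),"g",round(float(s["grip_width"]),3)); return s,R
E
python3 - <<'E'
from h import *
st(); plan([.5,-.2,.3],-10.7)
E
```

```text
t 1.5 p [ 0.1957 -0.6199  0.2226] yaw -72.48 tilt [-0.     -0.0001] F [0.19 0.15 0.23] T [ 0.01  0.05 -0.07] g 1.001
[-0.77, -3.09, -4.17] 0.0187
[-0.77, -3.16, -4.11] 0.0187
[-0.77, -3.24, -4.05] 0.0187
[-0.77, -3.32, -3.99] 0.0187
[-0.77, -3.39, -3.92] 0.0187
[-0.77, -3.46, -3.86] 0.0187
[-0.77, -3.53, -3.79] 0.0187
[-0.77, -3.6, -3.73] 0.0187
[-0.77, -3.67, -3.66] 0.0187
[-0.77, -3.74, -3.59] 0.0187
```

Request:
step_arm(
  increments=[-0.8,-3.1,-4.2,0.0187,0,0,-0.8,-3.2,-4.1,0.0187,0,0,-0.8,-3.2,-4.05,0.0187,0,0,-0.8,-3.3,-4.0,0.0187,0,0,-0.8,-3.4,-3.9,0.0187,0,0,-0.8,-3.45,-3.9,0.0187,0,0,-0.8,-3.5,-3.8,0.0187,0,0,-0.8,-3.6,-3.7,0.0187,0,0,-0.8,-3.7,-3.7,0.0187,0,0,-0.8,-3.7,-3.6,0.0187,0,0],
  fingers=60,
)

```text
time: 2.75
position: [0.5018, -0.199, 0.3031]
tool_rot: [2.161, 0.127, -2.16]
ft_force: [0.5, -0.3, 1.0]
grip_width: 0.6
```

```bash
python3 - <<'E'
from h import *
st(); plan([.4795,.2385,.25])
E
```

```text
t 2.75 p [ 0.5018 -0.199   0.3031] yaw -83.23 tilt [ 0.0006 -0.0007] F [ 0.5  -0.35  1.  ] T [ 0.03 -0.09 -0.04] g 0.6
[0.59, -4.86, -0.33] -0.0
[0.59, -4.86, -0.33] -0.0
[0.59, -4.86, -0.33] -0.0
[0.59, -4.86, -0.33] -0.0
[0.59, -4.86, -0.33] -0.0
[0.59, -4.86, -0.33] -0.0
[0.59, -4.86, -0.33] -0.0
[0.59, -4.86, -0.33] -0.0
[0.59, -4.86, -0.33] -0.0
```

Request:
step_arm(
  increments=[0,-4.86,-0.33,0,0,0,0,-4.86,-0.33,0,0,0,0,-4.86,-0.33,0,0,0,0,-4.86,-0.33,0,0,0,0,-4.86,-0.33,0,0,0,0,-4.86,-0.33,0,0,0,0,-4.86,-0.33,0,0,0,0,-4.86,-0.33,0,0,0,0,-4.86,-0.33,0,0,0,5.0,0,0,0,0,0,0,0,0,0,0,0],
)

```text
time: 4.12
position: [0.4764, 0.2362, 0.2495]
tool_rot: [2.151, 0.127, -2.165]
ft_force: [0.3, -0.6, 0.2]
grip_width: 0.601
```

```bash
python3 - <<'E'
from h import *
s,R=st()
T=ctrl.get_image("top");S=ctrl.get_image("side")
crop("top",185,225,265,305,7,"pics/t4.png",T)
crop("side",235,145,315,245,6,"pics/s4.png",S)
E
```

```text
t 4.12 p [0.4764 0.2362 0.2495] yaw -83.13 tilt [-0.0064 -0.0029] F [ 0.27 -0.59  0.24] T [-0.02  0.02  0.05] g 0.601
```

View pics/t4.png

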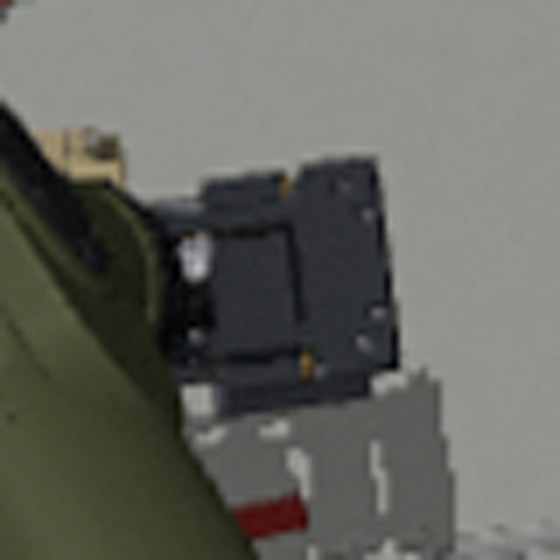

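View pics/s4.png

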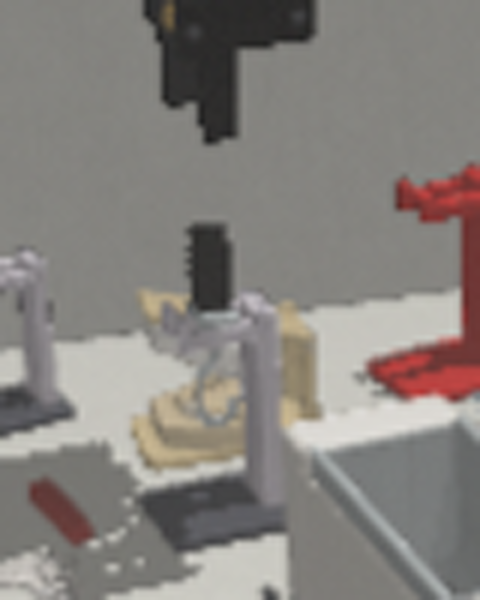

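Request:
step_arm(
  increments=[2,-0.19,-0.34,0,0,0,4,0,0,0,0,0,3,0,0,0,0,0,0.85,0,0,0,0,0,0,0,0,0,0,0],
)

```text
time: 4.85
position: [0.4822, 0.2396, 0.1544]
tool_rot: [2.161, 0.128, -2.16]
ft_force: [-0.3, -0.5, -0.4]
grip_width: 0.599
```

```bash
python3 - <<'E'
from h import *
s,R=st()
S=ctrl.get_image("side")
crop("side",235,145,315,245,6,"pics/s5.png",S)
E
```

```text
t 4.85 p [0.4822 0.2396 0.1544] yaw -83.22 tilt [0.0003 0.0003] F [-0.27 -0.46 -0.39] T [ 0.05 -0.01 -0.01] g 0.599
```

View pics/s5.png

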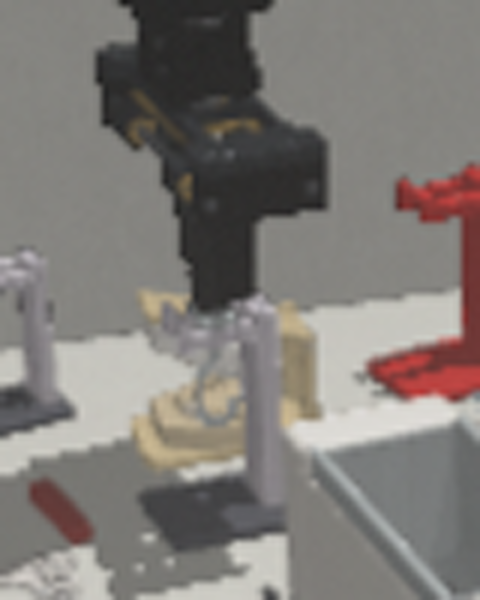

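Request:
step_arm(
  increments=[0.2,0,0.15,0,0,0,0,0,0,0,0,0,0,0,0,0,0,0,0,0,0,0,0,0,0,0,0,0,0,0],
  fingers=5,
  force=35,
)

```text
time: 5.52
position: [0.4803, 0.2396, 0.1521]
tool_rot: [2.16, 0.129, -2.16]
ft_force: [-0.1, -0.3, 0.7]
grip_width: 0.181
```

```bash
python3 - <<'E'
from h import *
s,R=st()
E
```

```text
t 5.53 p [0.4803 0.2396 0.1521] yaw -83.19 tilt [0.0003 0.0002] F [-0.1  -0.26  0.65] T [ 0.03 -0.    0.04] g 0.181
```

Request:
step_arm(
  increments=[-0.5,0,0,0,0,0,-2,0,0,0,0,0,-4,0,0,0,0,0,-4,0,0,0,0,0,-1.5,0,0,0,0,0,0,0,0,0,0,0],
)

```text
time: 6.28
position: [0.4807, 0.2397, 0.273]
tool_rot: [2.162, 0.129, -2.158]
ft_force: [0.6, 0.1, -1.2]
grip_width: 0.18
```

```bash
python3 - <<'E'
from h import *
s,R=st()
S=ctrl.get_image("side")
crop("side",235,125,315,225,6,"pics/s6.png",S)
for d in ctrl.spot_point("side","hook_rod")[:2]+ctrl.spot_point("side","hook_seat")[:2]: print(d["score"],w("side",d["xyz"]).round(4))
E
```

```text
t 6.28 p [0.4807 0.2397 0.273 ] yaw -83.19 tilt [0.002  0.0003] F [ 0.6   0.07 -1.16] T [ 0.03 -0.    0.01] g 0.18
0.53 [0.4796 0.2375 0.2536]
0.75 [0.387  0.2634 0.0054]
0.46 [0.4834 0.2435 0.1882]
```

View pics/s6.png

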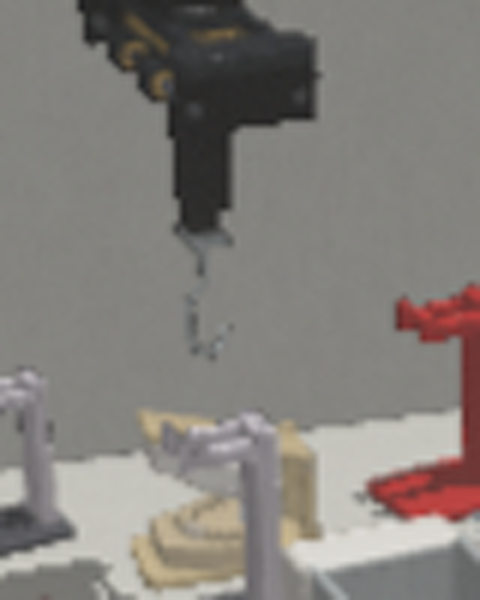

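```bash
cat > ov2.py <<'E'
from ov import *
def rodpolys(tcp,yaw,dz=.0221,dx=0,dy=0):
    c,s=np.cos(yaw),np.sin(yaw); o=[tcp[0]+c*dx-s*dy,tcp[1]+s*dx+c*dy,yaw]; z=tcp[2]-dz
    up=lambda L:[(a,b,e+z) for a,b,e in L]
    hook=[(0,0,-.002),(0,0,-.02),(-.011,0,-.03),(-.011,0,-.057),(-.008,0,-.065),(0,0,-.068),(.007,0,-.065),(.010,0,-.055),(.010,0,-.052)]
    return [(o,up(box(-.011,.011,-.016,.016,0)),(0,0,255)),(o,up(hook+hook[::-1]),(0,255,0))]
E
python3 - <<'E'
from ov2 import *
S=ctrl.get_image("side"); s,R=st()
draw(S,"side",(250,155,290,195),14,rodpolys(s["position"],np.radians(6.8)),"pics/o5.png")
crop("side",250,155,290,195,14,"pics/o5b.png",S)
E
```

```text
t 6.47 p [0.4795 0.2389 0.2704] yaw -83.19 tilt [-0.0027 -0.001 ] F [-0.16  0.48 -0.53] T [ 0.02  0.02 -0.  ] g 0.182
```

View pics/o5.png

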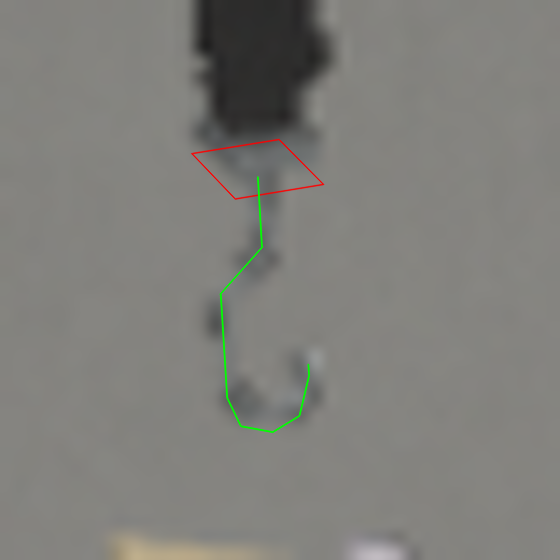

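View pics/o5b.png

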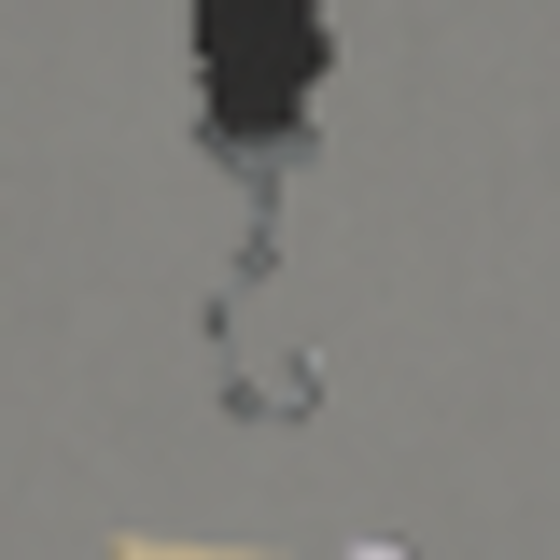

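```bash
python3 - <<'E'
from ov2 import *
d=np.load("im.npz");b=[.5465,-.0302,.112]
def bask(yb,xb=0):
    o=tf(b,(xb,yb,0)); o=[o[0],o[1],b[2]]; z=.018
    bail=[(0,-.019,.029),(0,-.017,.06),(0,0,.078),(0,.017,.06),(0,.019,.029)]
    up=lambda L:[(x,y,q+z) for x,y,q in L]
    return [(o,up(box(-.019,.019,-.022,.022,.03)),(0,0,255)),(o,up(bail+bail[::-1]),(0,255,0)),(o,up(box(-.031,.031,-.02,.02,.03)),(255,0,255))]
print(tf(b,(0,-.057,.096)))
draw(d["T"],"top",(310,215,360,265),14,[(b,box(-.038,.038,-.085,.085,.135),(255,0,0))]+bask(-.057),"pics/o6.png")
crop("top",310,215,360,265,14,"pics/o6b.png",d["T"])
E
```

```text
[ 0.55287066 -0.08684287  0.096     ]
```

View pics/o6.png

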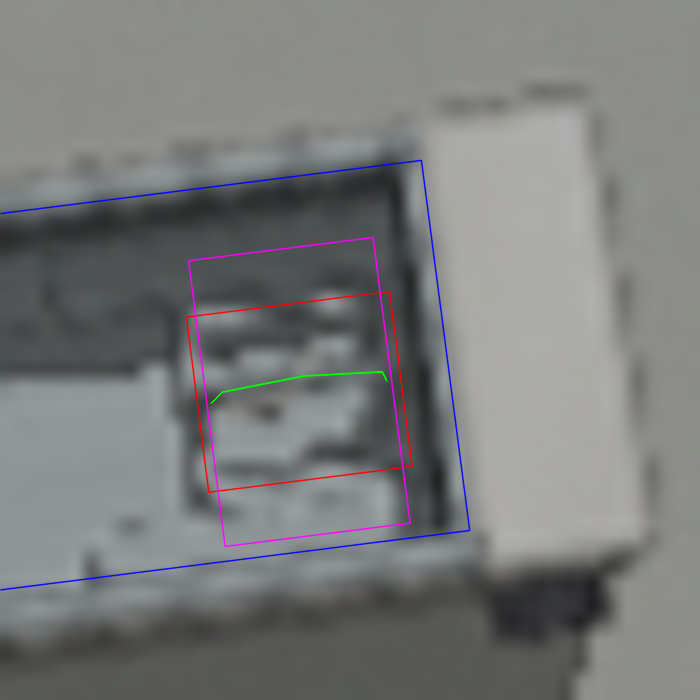

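View pics/o6b.png

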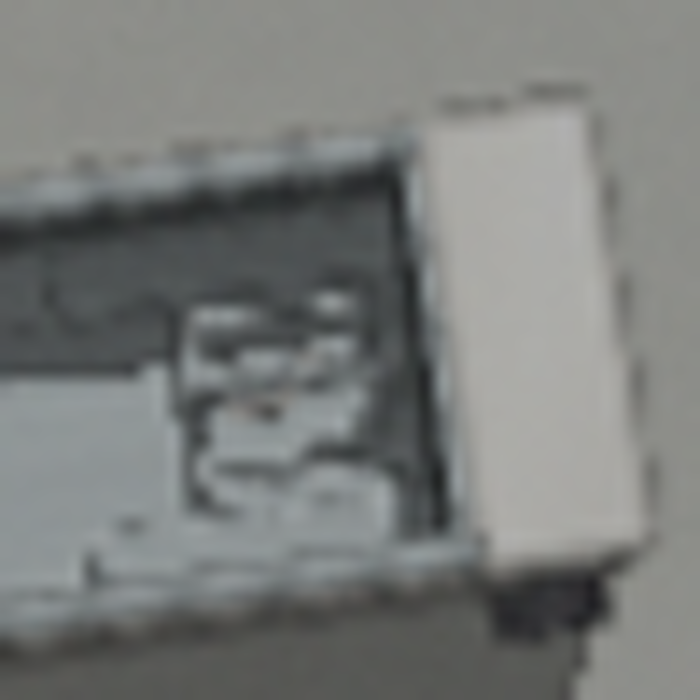

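```bash
python3 - <<'E'
from h import *
s,R=st(); print(s["joint_positions"].round(2)); plan([.5333,-.0887,.270],20)
E
```

```text
t 6.47 p [0.4795 0.2389 0.2704] yaw -83.19 tilt [-0.0027 -0.001 ] F [-0.16  0.48 -0.53] T [ 0.02  0.02 -0.  ] g 0.182
[ 0.31  0.13 -0.88  1.63  0.1   1.43 -2.04]
[0.01, 4.74, -0.21] -0.0499
[0.01, 4.74, 0.03] -0.0499
[0.01, 4.74, 0.26] -0.0499
[0.01, 4.72, 0.5] -0.0499
[0.01, 4.69, 0.74] -0.0499
[0.01, 4.64, 0.97] -0.0499
[0.01, 4.59, 1.2] -0.0499
```

Request:
step_arm(
  increments=[0,4.74,-0.2,-0.0499,0,0,0,4.74,0.03,-0.0499,0,0,0,4.74,0.26,-0.0499,0,0,0,4.72,0.5,-0.0499,0,0,0,4.7,0.74,-0.0499,0,0,0,4.64,0.97,-0.0499,0,0,0,4.6,1.2,-0.0499,0,0,0,0,0,0,0,0,0,0,0,0,0,0],
)

```text
time: 7.6
position: [0.5336, -0.0877, 0.2709]
tool_rot: [1.96, 0.47, -1.963]
ft_force: [-0.2, 0.7, -0.7]
grip_width: 0.179
```

```bash
python3 - <<'E'
from ov2 import *
s,R=st(); plan([.5333,-.0887,.2])
S=ctrl.get_image("side");T=ctrl.get_image("top")
b=[.5465,-.0302,.112]
pb=[(b,box(-.048,.048,-.125,.125,.135),(0,0,255)),(b,box(-.038,.038,-.085,.085,.135),(255,0,0))]
yaw=np.arctan2(R[1,1],R[0,1])+np.pi/2
draw(S,"side",(270,170,350,260),7,pb+rodpolys(s["position"],yaw),"pics/o7.png")
crop("side",270,170,350,260,7,"pics/o7b.png",S)
crop("top",260,190,380,290,6,"pics/t7.png",T)
E
```

```text
t 7.6 p [ 0.5336 -0.0877  0.2709] yaw -63.18 tilt [-0.0019  0.0015] F [-0.21  0.68 -0.67] T [-0.02 -0.01  0.05] g 0.179
[3.55, 0.05, 0.03] -0.0
[3.55, 0.05, 0.03] -0.0
```

View pics/o7.png

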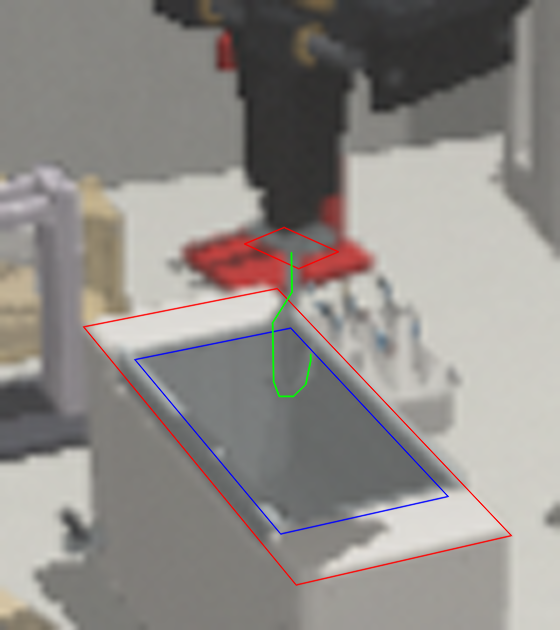

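View pics/o7b.png

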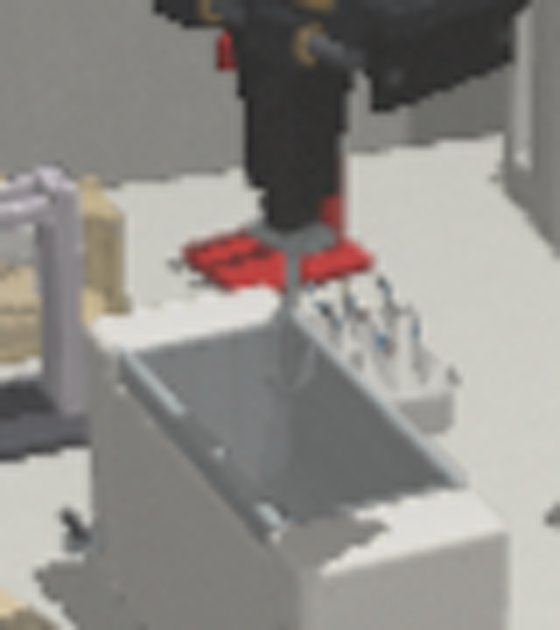

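View pics/t7.png

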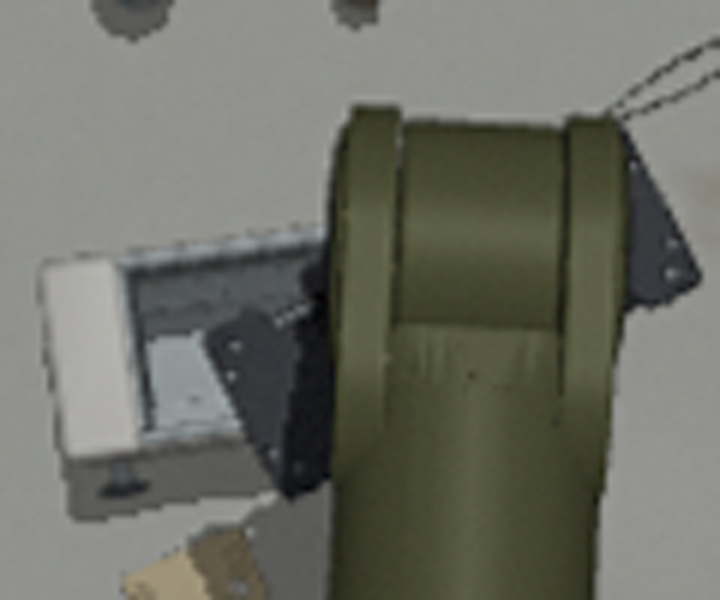

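Request:
step_arm(
  increments=[3.5,0.05,0.03,0,0,0,3.0,0,0,0,0,0,0.5,0,0,0,0,0],
)

```text
time: 8.07
position: [0.5325, -0.0876, 0.2001]
tool_rot: [1.956, 0.471, -1.964]
ft_force: [-0.4, 0.2, -0.4]
grip_width: 0.176
```

Request:
step_arm(
  increments=[1.5,0,0,0,0,0,1,0,0,0,0,0],
)

```text
time: 8.32
position: [0.5343, -0.0888, 0.177]
tool_rot: [1.961, 0.467, -1.96]
ft_force: [0.3, 0.1, -1.0]
grip_width: 0.181
```

Request:
step_arm(
  increments=[1.2,0,0,0,0,0,0.8,0,0,0,0,0,0,0,0,0,0,0],
)

```text
time: 8.7
position: [0.5335, -0.089, 0.1563]
tool_rot: [1.96, 0.468, -1.962]
ft_force: [0.1, 0.2, -0.3]
grip_width: 0.181
```

```bash
python3 - <<'E'
from h import *
st(); plan([.5530,-.0865,.154],-20.4)
E
```

```text
t 8.7 p [ 0.5335 -0.089   0.1563] yaw -63.18 tilt [-0.0012  0.0003] F [ 0.12  0.24 -0.3 ] T [ 0.06 -0.02 -0.02] g 0.181
[0.08, 0.22, -0.62] 0.1187
[0.08, 0.14, -0.64] 0.1187
[0.08, 0.07, -0.65] 0.1187
```

Request:
step_arm(
  increments=[0.2,0.22,-0.62,0.1187,0,0,0,0.14,-0.64,0.1187,0,0],
)

```text
time: 8.95
position: [0.5474, -0.0875, 0.1554]
tool_rot: [2.102, 0.239, -2.101]
ft_force: [0.0, 0.7, -1.1]
grip_width: 0.185
```

Request:
step_arm(
  increments=[0,0.07,-0.65,0.1187,0,0,0,0,0,0,0,0],
)

```text
time: 9.2
position: [0.5541, -0.0864, 0.1554]
tool_rot: [2.164, 0.123, -2.162]
ft_force: [-0.3, -1.2, -0.4]
grip_width: 0.183
```

```bash
python3 - <<'E'
from h import *
st()
T=ctrl.get_image("top"); crop("top",260,190,380,290,6,"pics/t8.png",T)
E
```

```text
t 9.2 p [ 0.5541 -0.0864  0.1554] yaw -83.49 tilt [0.0008 0.    ] F [-0.35 -1.21 -0.43] T [0.02 0.03 0.02] g 0.183
```

Request:
step_arm(
  increments=[-1.0,0,0,0,0,0,-0.8,0,0,0,0,0,0,0,0,0,0,0],
)

```text
time: 9.62
position: [0.5542, -0.0867, 0.1743]
tool_rot: [2.166, 0.121, -2.161]
ft_force: [0.1, -0.2, -1.2]
grip_width: 0.181
```

Request:
step_arm(
  increments=[-0.4,0,0,0,0,0,-0.2,0,0,0,0,0,0,0,0,0,0,0],
)

```text
time: 10.0
position: [0.5533, -0.0866, 0.1788]
tool_rot: [2.163, 0.121, -2.164]
ft_force: [-0.5, 0.1, -2.9]
grip_width: 0.181
```

Request:
step_arm(
  increments=[-0.3,0,0,0,0,0,0,0,0,0,0,0],
)

```text
time: 10.25
position: [0.5532, -0.0862, 0.1814]
tool_rot: [2.163, 0.122, -2.165]
ft_force: [0.8, 1.8, -6.5]
grip_width: 0.183
```

Request:
step_arm(
  increments=[-0.15,0,0,0,0,0,0,0,0,0,0,0],
)

```text
time: 10.5
position: [0.5532, -0.0862, 0.1831]
tool_rot: [2.163, 0.122, -2.165]
ft_force: [0.3, 0.9, -6.8]
grip_width: 0.177
```

```bash
python3 - <<'E'
from h import *
st(); s,R=st(); print(R.round(3)); plan([s["position"][0]-.01*np.sin(.112),s["position"][1]+.01*np.cos(.112),s["position"][2]])
E
```

```text
t 10.5 p [ 0.5532 -0.0862  0.1831] yaw -83.57 tilt [-0.0009  0.0005] F [ 0.26  0.91 -6.81] T [ 0.31 -0.21  0.01] g 0.177
t 10.5 p [ 0.5532 -0.0862  0.1831] yaw -83.57 tilt [-0.0009  0.0005] F [ 0.26  0.91 -6.81] T [ 0.31 -0.21  0.01] g 0.177
[[-0.001  0.112 -0.994]
 [ 0.    -0.994 -0.112]
 [-1.    -0.001  0.001]]
[0.0, -1.0, -0.0] -0.0
```

Request:
step_arm(
  increments=[0,-0.4,0,0,0,0,0,-0.6,0,0,0,0,0,-0.6,0,0,0,0],
)

```text
time: 10.88
position: [0.5514, -0.0718, 0.1834]
tool_rot: [2.163, 0.118, -2.164]
ft_force: [0.6, -3.4, -8.9]
grip_width: 0.183
```

Request:
step_arm(
  increments=[0,-0.6,0,0,0,0,0,-0.6,0,0,0,0,0,-0.6,0,0,0,0],
)

```text
time: 11.25
position: [0.5495, -0.0525, 0.1834]
tool_rot: [2.163, 0.121, -2.164]
ft_force: [0.4, -4.2, -7.8]
grip_width: 0.181
```

Request:
step_arm(
  increments=[0,-0.5,0,0,0,0,0,-0.25,0,0,0,0],
)

```text
time: 11.5
position: [0.5488, -0.0449, 0.1835]
tool_rot: [2.163, 0.122, -2.164]
ft_force: [1.4, -4.4, -8.0]
grip_width: 0.182
```

Request:
step_arm(
  increments=[0,-0.25,0,0,0,0,0,-0.25,0,0,0,0],
)

```text
time: 11.75
position: [0.5482, -0.0404, 0.1835]
tool_rot: [2.164, 0.121, -2.164]
ft_force: [0.1, -5.1, -8.5]
grip_width: 0.185
```

Request:
step_arm(
  increments=[0,-0.2,0,0,0,0,0,-0.2,0,0,0,0],
)

```text
time: 12.0
position: [0.5478, -0.0363, 0.1835]
tool_rot: [2.164, 0.121, -2.164]
ft_force: [0.9, -4.2, -8.5]
grip_width: 0.182
```

Request:
step_arm(
  increments=[0,-0.2,0,0,0,0,0,-0.2,0,0,0,0],
)

```text
time: 12.25
position: [0.5473, -0.0323, 0.1835]
tool_rot: [2.163, 0.121, -2.164]
ft_force: [-0.2, -5.4, -8.7]
grip_width: 0.179
```

Request:
step_arm(
  increments=[0,-0.2,0,0,0,0,0,-0.2,0,0,0,0],
)

```text
time: 12.5
position: [0.5469, -0.0283, 0.1835]
tool_rot: [2.163, 0.121, -2.164]
ft_force: [0.4, -4.1, -8.7]
grip_width: 0.183
```

Request:
step_arm(
  increments=[0,-0.2,0,0,0,0,0,-0.2,0,0,0,0],
)

```text
time: 12.75
position: [0.5465, -0.0243, 0.1835]
tool_rot: [2.164, 0.121, -2.164]
ft_force: [1.0, -4.0, -8.3]
grip_width: 0.183
```

Request:
step_arm(
  increments=[0,-0.2,0,0,0,0,0,-0.2,0,0,0,0],
)

```text
time: 13.0
position: [0.546, -0.0204, 0.1835]
tool_rot: [2.164, 0.121, -2.164]
ft_force: [0.3, -4.7, -9.4]
grip_width: 0.183
```

Request:
step_arm(
  increments=[0,-0.2,0,0,0,0,0,-0.2,0,0,0,0],
)

```text
time: 13.25
position: [0.5456, -0.0163, 0.1835]
tool_rot: [2.164, 0.121, -2.164]
ft_force: [0.8, -4.2, -8.8]
grip_width: 0.181
```

Request:
step_arm(
  increments=[0,-0.2,0,0,0,0,0,-0.2,0,0,0,0],
)

```text
time: 13.5
position: [0.5456, -0.0122, 0.1837]
tool_rot: [2.165, 0.122, -2.163]
ft_force: [3.0, -1.9, -9.1]
grip_width: 0.182
```

Request:
step_arm(
  increments=[0,0,0,0,0,0],
)

```text
time: 13.62
position: [0.5458, -0.0099, 0.1846]
tool_rot: [2.167, 0.126, -2.162]
ft_force: [-0.6, -0.1, -2.0]
grip_width: 0.178
```

```bash
python3 - <<'E'
from h import *
for i in range(3): st()
T=ctrl.get_image("top"); crop("top",260,190,380,290,6,"pics/t9.png",T)
S=ctrl.get_image("side"); crop("side",265,165,355,265,6,"pics/s9.png",S)
E
```

```text
t 13.62 p [ 0.5458 -0.0099  0.1846] yaw -83.51 tilt [0.0017 0.0032] F [-0.64 -0.08 -1.96] T [ 0.01  0.03 -0.  ] g 0.178
t 13.62 p [ 0.5458 -0.0099  0.1846] yaw -83.51 tilt [0.0017 0.0032] F [-0.64 -0.08 -1.96] T [ 0.01  0.03 -0.  ] g 0.178
t 13.62 p [ 0.5458 -0.0099  0.1846] yaw -83.51 tilt [0.0017 0.0032] F [-0.64 -0.08 -1.96] T [ 0.01  0.03 -0.  ] g 0.178
```

View pics/s9.png

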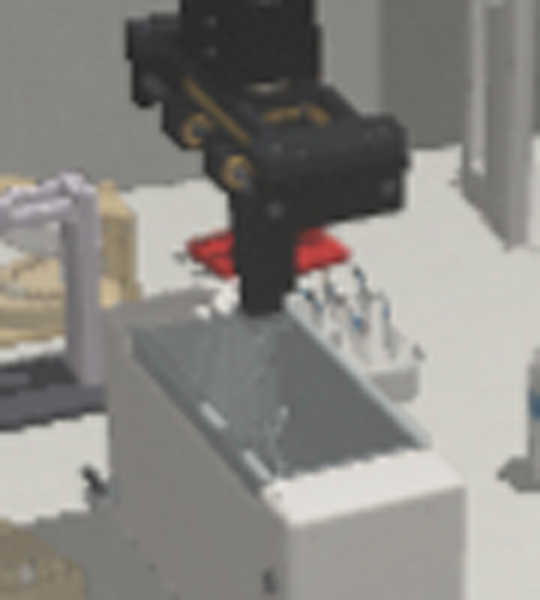

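View pics/t9.png

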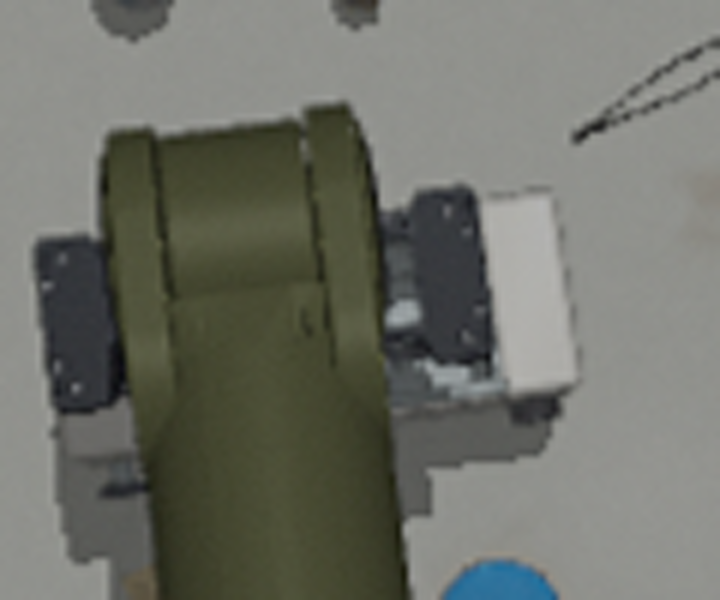

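Request:
step_arm(
  increments=[-0.1,-0.15,0,0,0,0,-0.2,0,0,0,0,0],
)

```text
time: 13.98
position: [0.5452, -0.0103, 0.187]
tool_rot: [2.164, 0.123, -2.163]
ft_force: [-0.1, 0.3, -3.0]
grip_width: 0.181
```

Request:
step_arm(
  increments=[-0.3,0,0,0,0,0,-0.3,0,0,0,0,0],
)

```text
time: 14.22
position: [0.5451, -0.011, 0.1928]
tool_rot: [2.164, 0.121, -2.164]
ft_force: [-0.4, 0.0, -1.5]
grip_width: 0.179
```

Request:
step_arm(
  increments=[-0.4,0,0,0,0,0,-0.4,0,0,0,0,0],
)

```text
time: 14.48
position: [0.545, -0.0111, 0.2009]
tool_rot: [2.164, 0.121, -2.164]
ft_force: [0.3, 0.4, -1.6]
grip_width: 0.182
```

```bash
python3 - <<'E'
from h import *
st()
S=ctrl.get_image("side"); crop("side",265,165,355,265,6,"pics/s10.png",S)
for i in range(4):
    for n in("bail_top","basket"):
        for d in ctrl.spot_point("side",n)[:2]: print(n,round(d["score"],2),w("side",d["xyz"]).round(4))
    st(); 
    if i==0: ctrl.get_image("side")
    break
E
```

```text
t 14.47 p [ 0.545  -0.0111  0.2009] yaw -83.59 tilt [ 0.0001 -0.0001] F [ 0.26  0.44 -1.64] T [-0.04  0.01  0.01] g 0.182
bail_top 0.4 [ 0.5444 -0.0135  0.1212]
basket 0.55 [ 0.5459 -0.0096  0.0479]
basket 0.35 [ 0.5458 -0.0107  0.118 ]
t 14.62 p [ 0.5452 -0.011   0.2009] yaw -83.59 tilt [ 0.0006 -0.0001] F [ 0.17  0.17 -2.71] T [ 0.01 -0.    0.06] g 0.18
```

View pics/s10.png

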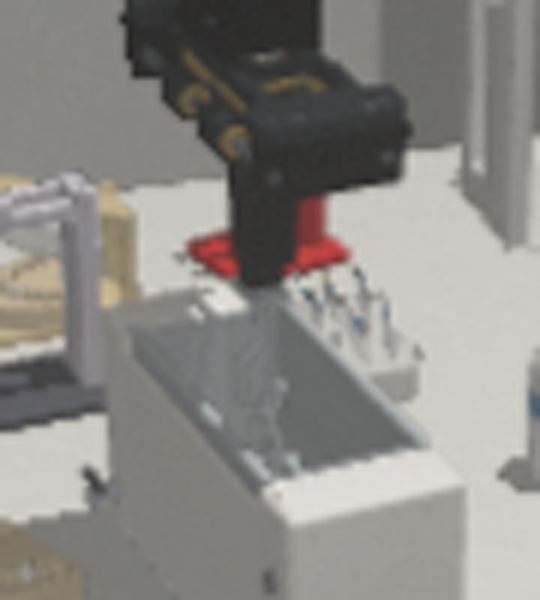

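Request:
step_arm(
  increments=[-0.6,0,0,0,0,0,-1,0,0,0,0,0,-1.3,0,0,0,0,0,-1.5,0,0,0,0,0,-1.5,0,0,0,0,0,-1.5,0,0,0,0,0],
)

```text
time: 15.42
position: [0.5451, -0.011, 0.2758]
tool_rot: [2.164, 0.121, -2.163]
ft_force: [-0.6, -0.5, -2.6]
grip_width: 0.182
```

Request:
step_arm(
  increments=[-1.5,0,0,0,0,0,-1.5,0,0,0,0,0,-1.2,0,0,0,0,0,-0.8,0,0,0,0,0,-0.4,0,0,0,0,0,0,0,0,0,0,0],
)

```text
time: 16.18
position: [0.545, -0.011, 0.3285]
tool_rot: [2.164, 0.121, -2.164]
ft_force: [0.4, -0.2, -2.3]
grip_width: 0.183
```

```bash
python3 - <<'E'
from h import *
st()
S=ctrl.get_image("side"); crop("side",255,125,355,255,5,"pics/s11.png",S)
st()
E
```

```text
t 16.18 p [ 0.545  -0.011   0.3285] yaw -83.58 tilt [-0.0001 -0.0001] F [ 0.39 -0.24 -2.27] T [ 0.02 -0.02 -0.01] g 0.183
t 16.23 p [ 0.5449 -0.011   0.3282] yaw -83.58 tilt [-0.0006 -0.    ] F [-0.36  0.5  -1.96] T [ 0.03 -0.03 -0.01] g 0.183
```

View pics/s11.png

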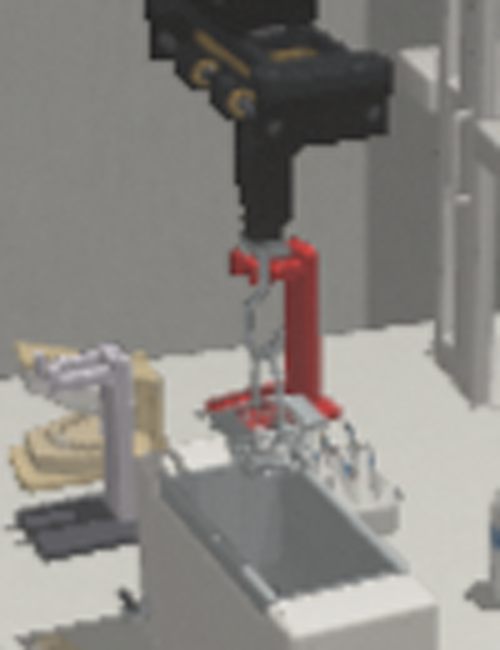

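Request:
step_arm(
  increments=[0,0.6,0.09,0,0,0,0,1.2,0.19,0,0,0,0,1.8,0.28,0,0,0,0,2.4,0.37,0,0,0,0,3,0.47,0,0,0,0,3,0.47,0,0,0,0,3,0.47,0,0,0,0,3,0.47,0,0,0,0,3,0.47,0,0,0,0,3,0.47,0,0,0,0,2.4,0.37,0,0,0,0,1.8,0.28,0,0,0],
)

```text
time: 17.73
position: [0.5322, -0.2983, 0.3283]
tool_rot: [2.164, 0.119, -2.165]
ft_force: [0.1, 0.1, -1.8]
grip_width: 0.185
```

Request:
step_arm(
  increments=[0,1.4,0.22,0,0,0,0,1,0.16,0,0,0,0,0.8,0.12,0,0,0,0,0.6,0.09,0,0,0,0,0.4,0.06,0,0,0,0,0.24,0.04,0,0,0,0,0,0,0,0,0],
)

```text
time: 18.6
position: [0.5309, -0.341, 0.3285]
tool_rot: [2.164, 0.121, -2.164]
ft_force: [0.3, 0.8, -1.9]
grip_width: 0.184
```

```bash
python3 - <<'E'
from h import *
st()
S=ctrl.get_image("side"); crop("side",275,165,405,365,4,"pics/s12.png",S)
st()
ctrl.get_image("top")
print([(round(d["score"],2),w("top",d["xyz"]).round(3)) for d in ctrl.spot_point("top","tray")[:2]])
E
```

```text
t 18.6 p [ 0.5309 -0.341   0.3285] yaw -83.58 tilt [-0.0001 -0.    ] F [ 0.26  0.82 -1.86] T [ 0.03 -0.01 -0.  ] g 0.184
t 18.65 p [ 0.531  -0.3408  0.3286] yaw -83.57 tilt [0.     0.0001] F [ 0.06  0.28 -2.58] T [ 0.08 -0.03  0.01] g 0.178
[(0.72, array([ 0.53 , -0.344, -0.003]))]
```

View pics/s12.png

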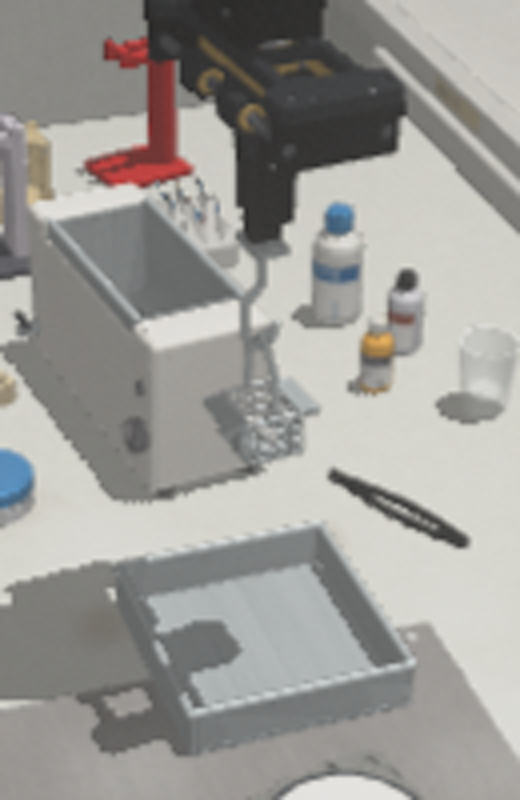

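Request:
step_arm(
  increments=[0.5,0,0,0,0,0,1.2,0,0,0,0,0,1.8,0,0,0,0,0,2,0,0,0,0,0,2,0,0,0,0,0,2,0,0,0,0,0,1.7,0,0,0,0,0,1.2,0,0,0,0,0,0.8,0,0,0,0,0,0.5,0,0,0,0,0,0.3,0,0,0,0,0,0,0,0,0,0,0],
)

```text
time: 20.25
position: [0.531, -0.3411, 0.1888]
tool_rot: [2.164, 0.121, -2.163]
ft_force: [0.6, 0.1, -2.4]
grip_width: 0.182
```

Request:
step_arm(
  increments=[0.3,0,0,0,0,0,0.3,0,0,0,0,0,0.3,0,0,0,0,0,0.2,0,0,0,0,0,0,0,0,0,0,0],
)

```text
time: 20.88
position: [0.5308, -0.341, 0.1773]
tool_rot: [2.163, 0.121, -2.164]
ft_force: [0.4, 0.2, -2.8]
grip_width: 0.185
```

```bash
python3 - <<'E'
from h import *
st()
S=ctrl.get_image("side"); crop("side",285,235,395,365,5,"pics/s13.png",S)
st()
E
```

```text
t 20.88 p [ 0.5308 -0.341   0.1773] yaw -83.59 tilt [-0.0004  0.0001] F [ 0.38  0.18 -2.8 ] T [-0.01 -0.01 -0.02] g 0.185
t 20.93 p [ 0.5309 -0.3411  0.1775] yaw -83.58 tilt [-0.0001 -0.    ] F [ 1.36  0.71 -2.16] T [ 0.03 -0.01  0.  ] g 0.181
```

View pics/s13.png

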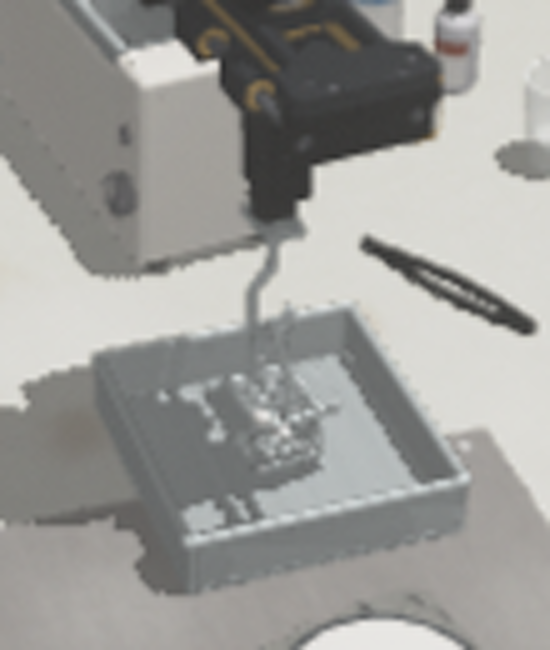

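Expected touch is about 10 mm further down; going in small steps.

Request:
step_arm(
  increments=[0.3,0,0,0,0,0,0.3,0,0,0,0,0,0.15,0,0,0,0,0,0,0,0,0,0,0],
)

```text
time: 21.42
position: [0.5307, -0.341, 0.1698]
tool_rot: [2.163, 0.121, -2.164]
ft_force: [0.1, 0.7, -2.1]
grip_width: 0.178
```

Request:
step_arm(
  increments=[0.15,0,0,0,0,0,0.15,0,0,0,0,0,0,0,0,0,0,0],
)

```text
time: 21.8
position: [0.5308, -0.341, 0.1669]
tool_rot: [2.163, 0.121, -2.164]
ft_force: [0.1, 0.8, -2.8]
grip_width: 0.182
```

Request:
step_arm(
  increments=[0.15,0,0,0,0,0,0.15,0,0,0,0,0,0,0,0,0,0,0],
)

```text
time: 22.18
position: [0.5309, -0.341, 0.1639]
tool_rot: [2.164, 0.121, -2.164]
ft_force: [-0.7, 0.6, -1.6]
grip_width: 0.178
```

Request:
step_arm(
  increments=[0.15,0,0,0,0,0,0.15,0,0,0,0,0,0,0,0,0,0,0],
)

```text
time: 22.55
position: [0.5309, -0.3411, 0.1611]
tool_rot: [2.164, 0.121, -2.164]
ft_force: [0.8, -0.3, -1.0]
grip_width: 0.182
```

Request:
step_arm(
  increments=[0.2,0,0,0,0,0,0.2,0,0,0,0,0,0,0,0,0,0,0],
)

```text
time: 22.92
position: [0.5307, -0.341, 0.1568]
tool_rot: [2.163, 0.121, -2.164]
ft_force: [0.1, -0.0, -1.2]
grip_width: 0.179
```

```bash
python3 - <<'E'
from h import *
st()
S=ctrl.get_image("side"); crop("side",285,235,395,365,5,"pics/s14.png",S)
st()
E
```

```text
t 22.93 p [ 0.5307 -0.341   0.1568] yaw -83.58 tilt [-0.0004  0.0002] F [ 0.1  -0.02 -1.17] T [-0.01  0.    0.01] g 0.179
t 22.98 p [ 0.5308 -0.341   0.1569] yaw -83.58 tilt [-0.0002  0.    ] F [-0.63  0.02  0.03] T [ 0.01 -0.01  0.01] g 0.183
```

View pics/s14.png

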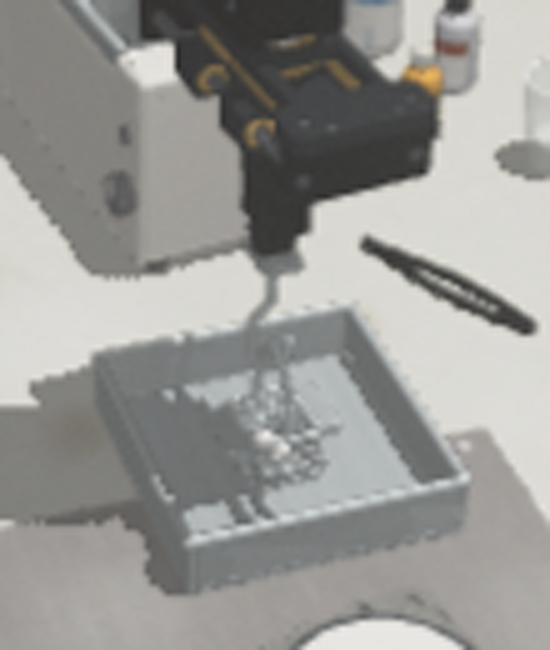

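Request:
step_arm(
  increments=[0.5,0,0,0,0,0,0.4,0,0,0,0,0,0.2,0,0,0,0,0,0,0,0,0,0,0],
)

```text
time: 23.48
position: [0.5308, -0.341, 0.1458]
tool_rot: [2.163, 0.122, -2.164]
ft_force: [-0.4, 0.8, -0.9]
grip_width: 0.182
```

Request:
step_arm(
  increments=[0,0,0.4,0,0,0,0,0,0.5,0,0,0,0,0,0.5,0,0,0,0,0,0.5,0,0,0,0,0,0.4,0,0,0,0,0,0,0,0,0],
)

```text
time: 24.22
position: [0.5076, -0.3439, 0.1461]
tool_rot: [2.164, 0.12, -2.164]
ft_force: [0.4, 1.2, -1.0]
grip_width: 0.182
```

```bash
python3 - <<'E'
from h import *
st()
S=ctrl.get_image("side"); crop("side",285,235,395,365,5,"pics/s15.png",S)
st()
E
```

```text
t 24.23 p [ 0.5076 -0.3439  0.1461] yaw -83.61 tilt [-0.0001 -0.0003] F [ 0.45  1.16 -0.96] T [0.01 0.05 0.04] g 0.182
t 24.27 p [ 0.508  -0.3438  0.1462] yaw -83.6 tilt [ 0.0002 -0.0003] F [-0.3   0.19 -0.36] T [ 0.11  0.02 -0.07] g 0.182
```

View pics/s15.png

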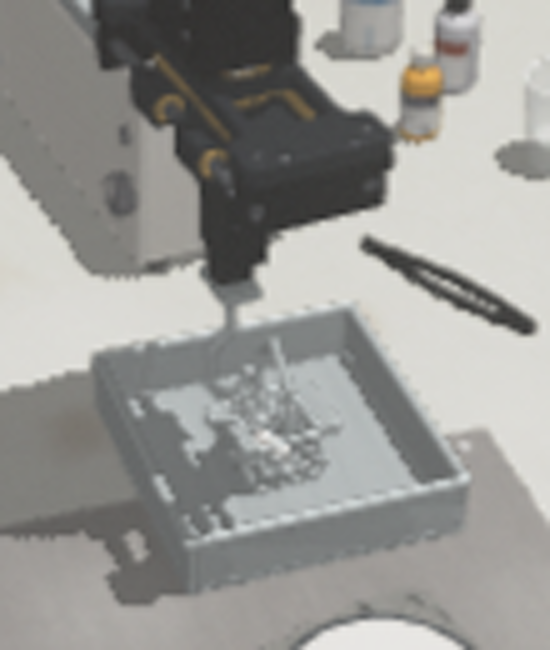

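Request:
step_arm(
  increments=[-0.5,0,0,0,0,0,-1,0,0,0,0,0,-1.5,0,0,0,0,0,-2.5,0,0,0,0,0,-3,0,0,0,0,0,-3,0,0,0,0,0,-2.5,0,0,0,0,0,0,0,0,0,0,0],
)

```text
time: 25.28
position: [0.5094, -0.3441, 0.2894]
tool_rot: [2.167, 0.117, -2.157]
ft_force: [-0.2, 1.0, -1.0]
grip_width: 0.18
```

```bash
python3 - <<'E'
from h import *
st()
S=ctrl.get_image("side"); crop("side",285,235,395,365,5,"pics/s16.png",S)
print("to stand"); plan([.480,.2393,.282],0.4)
E
```

```text
t 25.27 p [ 0.5094 -0.3441  0.2894] yaw -83.58 tilt [ 0.0048 -0.0034] F [-0.18  0.99 -1.04] T [-0.01  0.01  0.08] g 0.18
to stand
[0.04, -5.3, -0.34] -0.0006
[0.04, -5.3, -0.34] -0.0006
[0.04, -5.3, -0.34] -0.0006
[0.04, -5.3, -0.35] -0.0006
[0.04, -5.3, -0.35] -0.0006
[0.04, -5.3, -0.35] -0.0006
[0.04, -5.29, -0.36] -0.0006
[0.04, -5.29, -0.36] -0.0006
[0.04, -5.29, -0.36] -0.0006
[0.04, -5.29, -0.37] -0.0006
[0.04, -5.29, -0.37] -0.0006
```

View pics/s16.png

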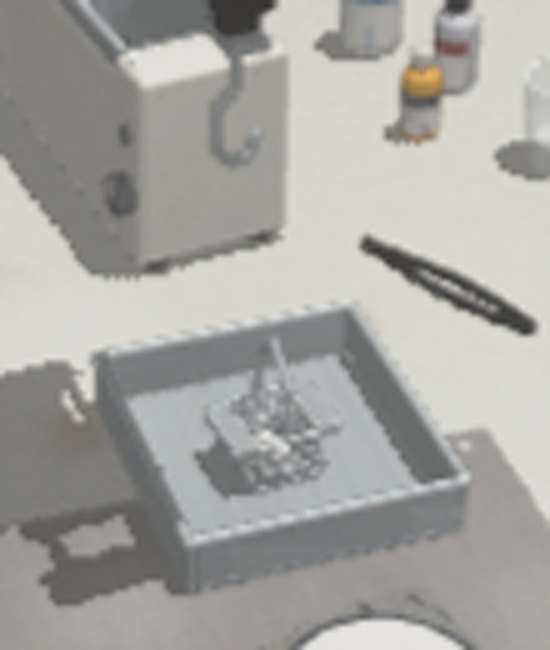

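Request:
step_arm(
  increments=[0,-3,-0.2,-0.0006,0,0,0,-5.3,-0.34,-0.0006,0,0,0,-5.3,-0.34,-0.0006,0,0,0,-5.3,-0.34,-0.0006,0,0,0,-5.3,-0.34,-0.0006,0,0,0,-5.3,-0.34,-0.0006,0,0,0,-5.3,-0.34,-0.0006,0,0,0,-5.3,-0.34,-0.0006,0,0,0,-5.3,-0.34,-0.0006,0,0,0,-5.3,-0.34,-0.0006,0,0,0,-4,-0.3,-0.0006,0,0,0,-3,-0.2,0,0,0],
)

```text
time: 26.82
position: [0.4778, 0.2357, 0.2848]
tool_rot: [2.157, 0.13, -2.161]
ft_force: [0.5, -0.3, 0.1]
grip_width: 0.179
```

Request:
step_arm(
  increments=[0,0,0,0,0,0,0,0,0,0,0,0],
)

```text
time: 27.08
position: [0.4789, 0.2327, 0.285]
tool_rot: [2.158, 0.126, -2.162]
ft_force: [-0.3, -0.3, -1.7]
grip_width: 0.176
```

```bash
python3 - <<'E'
from h import *
st()
print("to stand"); plan([.4803,.2396,.282],0.4)
E
```

```text
t 27.07 p [0.4789 0.2327 0.285 ] yaw -83.25 tilt [-0.0015 -0.0013] F [-0.34 -0.3  -1.67] T [0.02 0.02 0.03] g 0.176
to stand
[0.3, -0.67, -0.22] -0.007
```

Request:
step_arm(
  increments=[0.8,-0.67,-0.16,0,0,0,0.6,0,0,0,0,0,0,0,0,0,0,0],
)

```text
time: 27.45
position: [0.4796, 0.2401, 0.2711]
tool_rot: [2.159, 0.127, -2.162]
ft_force: [0.8, 0.6, -0.7]
grip_width: 0.179
```

```bash
python3 - <<'E'
from ov2 import *
s,R=st()
S=ctrl.get_image("side")
draw(S,"side",(250,155,290,195),14,rodpolys(s["position"],np.radians(6.8)),"pics/o17.png")
plan([.4803,.2396,.27])
E
```

```text
t 27.45 p [0.4796 0.2401 0.2711] yaw -83.23 tilt [-0.0014 -0.0008] F [ 0.85  0.56 -0.7 ] T [-0.   -0.02  0.05] g 0.179
[0.16, 0.06, -0.04] -0.0
```

View pics/o17.png

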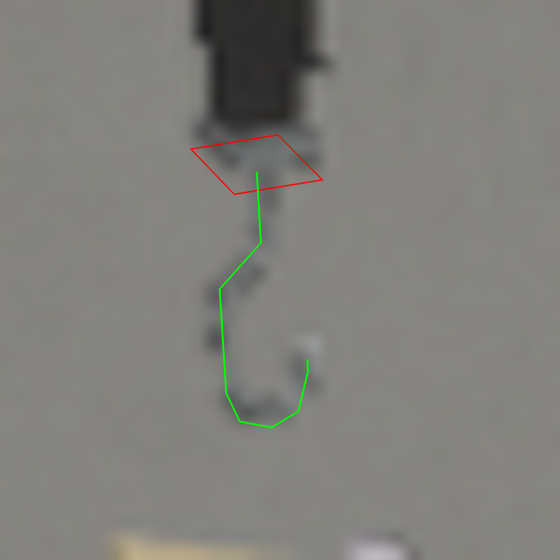

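Request:
step_arm(
  increments=[1,0.05,-0.06,0,0,0,1.5,0,0,0,0,0,1.5,0,0,0,0,0,1,0,0,0,0,0],
)

```text
time: 28.0
position: [0.4799, 0.24, 0.2204]
tool_rot: [2.158, 0.128, -2.162]
ft_force: [-0.2, 0.3, 0.0]
grip_width: 0.18
```

Request:
step_arm(
  increments=[1.5,0,0,0,0,0,1.5,0,0,0,0,0,1.5,0,0,0,0,0,0.7,0,0,0,0,0,0,0,0,0,0,0],
)

```text
time: 28.62
position: [0.4802, 0.2402, 0.1695]
tool_rot: [2.159, 0.128, -2.161]
ft_force: [1.1, 0.0, -1.7]
grip_width: 0.182
```

```bash
python3 - <<'E'
from ov2 import *
s,R=st()
S=ctrl.get_image("side")
crop("side",235,145,315,245,6,"pics/s18.png",S)
plan([.4803,.2396,.1521])
E
```

```text
t 28.62 p [0.4802 0.2402 0.1695] yaw -83.2 tilt [-0.001  -0.0002] F [ 1.12  0.01 -1.67] T [ 0.07  0.04 -0.02] g 0.182
[1.79, 0.08, 0.03] -0.0
```

View pics/s18.png

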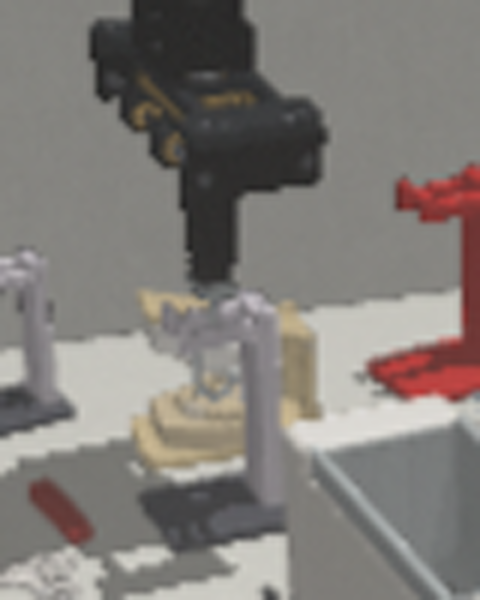

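Request:
step_arm(
  increments=[0.6,0.05,0,0,0,0,0.5,0,0,0,0,0,0.3,0,0,0,0,0,0,0,0,0,0,0],
)

```text
time: 29.18
position: [0.4804, 0.2397, 0.1557]
tool_rot: [2.16, 0.128, -2.161]
ft_force: [0.4, 0.6, 0.5]
grip_width: 0.181
```

Request:
step_arm(
  increments=[0.15,0,0,0,0,0,0.15,0,0,0,0,0,0,0,0,0,0,0],
)

```text
time: 29.55
position: [0.4805, 0.2397, 0.1529]
tool_rot: [2.16, 0.128, -2.16]
ft_force: [0.3, -1.2, -0.2]
grip_width: 0.183
```

```bash
python3 - <<'E'
from ov2 import *
s,R=st()
S=ctrl.get_image("side")
crop("side",235,145,315,245,6,"pics/s19.png",S)
st()
E
```

```text
t 29.55 p [0.4805 0.2397 0.1529] yaw -83.21 tilt [-0.0001 -0.0002] F [ 0.26 -1.2  -0.24] T [-0.01  0.01  0.02] g 0.183
t 29.6 p [0.4805 0.2398 0.153 ] yaw -83.2 tilt [-0.     -0.0001] F [ 0.96  1.03 -1.46] T [ 0.02  0.05 -0.02] g 0.18
```

View pics/s19.png

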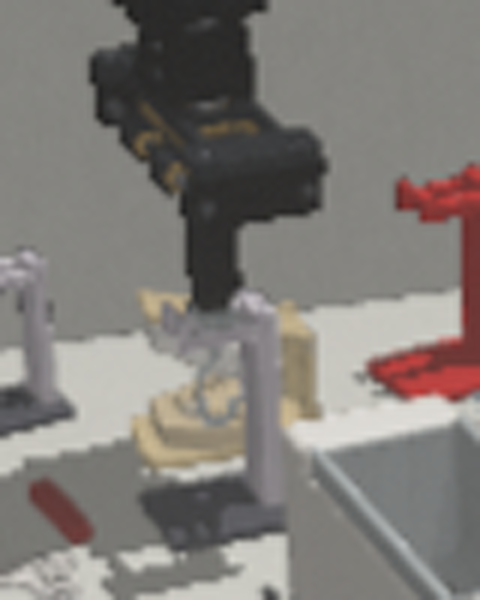

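Request:
step_arm(
  increments=[0.1,0,0,0,0,0,0,0,0,0,0,0],
)

```text
time: 29.85
position: [0.4806, 0.2398, 0.1521]
tool_rot: [2.16, 0.128, -2.16]
ft_force: [-0.3, -0.1, -0.7]
grip_width: 0.178
```

Request:
step_arm(
  increments=[0.1,0,0,0,0,0,0,0,0,0,0,0],
)

```text
time: 30.1
position: [0.4807, 0.2399, 0.152]
tool_rot: [2.16, 0.128, -2.159]
ft_force: [-2.0, -0.8, 7.4]
grip_width: 0.18
```

Contact with the prongs felt (7 N). Open the fingers.

Request:
step_arm(
  increments=[-0.05,0,0,0,0,0,0,0,0,0,0,0,0,0,0,0,0,0,0,0,0,0,0,0],
  fingers=55,
)

```text
time: 30.6
position: [0.4805, 0.2397, 0.1514]
tool_rot: [2.16, 0.128, -2.161]
ft_force: [0.6, -0.8, 0.2]
grip_width: 0.518
```

Request:
step_arm(
  increments=[-0.5,0,0,0,0,0,-1.5,0,0,0,0,0,-3,0,0,0,0,0,-4,0,0,0,0,0,-4,0,0,0,0,0,0,0,0,0,0,0],
)

```text
time: 31.35
position: [0.4822, 0.2412, 0.2859]
tool_rot: [2.169, 0.13, -2.153]
ft_force: [0.4, 0.2, -0.1]
grip_width: 0.547
```

```bash
python3 - <<'E'
from ov2 import *
s,R=st()
S=ctrl.get_image("side")
crop("side",235,145,315,245,6,"pics/s20.png",S)
crop("side",285,235,395,365,5,"pics/s21.png",S)
T=ctrl.get_image("top"); crop("top",140,140,460,330,2.5,"pics/t20.png",T)
for n in ("basket","bridge","bail_top"): print(n,[(round(d["score"],2),w("top",d["xyz"]).round(3)) for d in ctrl.spot_point("top",n)[:2]])
E
```

```text
t 31.35 p [0.4822 0.2412 0.2859] yaw -83.19 tilt [0.0069 0.0022] F [ 0.39  0.15 -0.08] T [-0.02  0.04 -0.02] g 0.547
basket [(0.5, array([ 0.527, -0.344,  0.002]))]
bridge []
bail_top [(0.8, array([ 0.533, -0.342,  0.082])), (0.19, array([ 0.399, -0.123, -0.005]))]
```

View pics/s20.png

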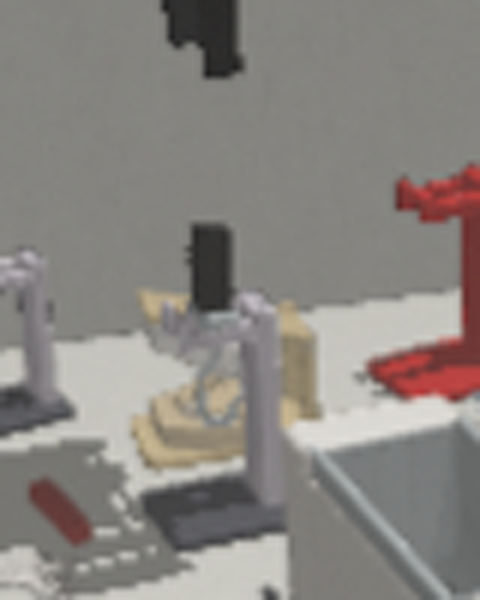

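View pics/s21.png

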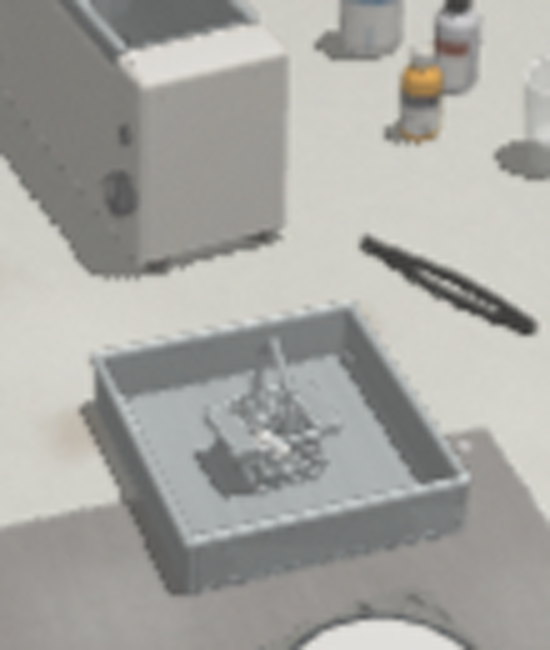

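View pics/t20.png

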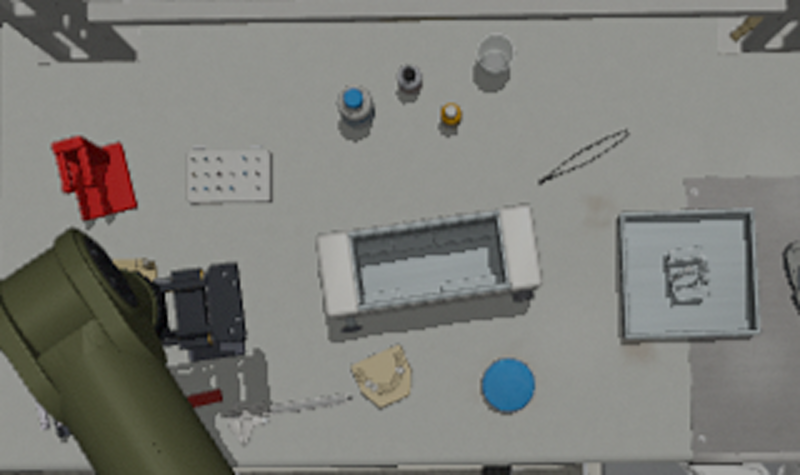

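Request:
step_arm(
  increments=[0,0,0,0,0,0,0,0,0,0,0,0],
)

```text
time: 31.85
position: [0.4803, 0.2397, 0.281]
tool_rot: [2.159, 0.128, -2.161]
ft_force: [-0.1, -0.9, 0.8]
grip_width: 0.549
```

```bash
python3 - <<'E'
from ov2 import *
s,R=st()
T=ctrl.get_image("top"); crop("top",385,220,445,280,10,"pics/t21.png",T)
S=ctrl.get_image("side")
crop("side",320,295,360,340,13,"pics/s22.png",S)
for n in ("bridge","basket"): print(n,[(round(d["score"],2),w("side",d["xyz"]).round(3)) for d in ctrl.spot_point("side",n)[:3]])
E
```

```text
t 31.85 p [0.4803 0.2397 0.281 ] yaw -83.2 tilt [-0.001  -0.0003] F [-0.12 -0.89  0.83] T [ 0.1   0.04 -0.01] g 0.549
bridge []
basket [(0.88, array([ 0.535, -0.341,  0.009]))]
```

View pics/s22.png

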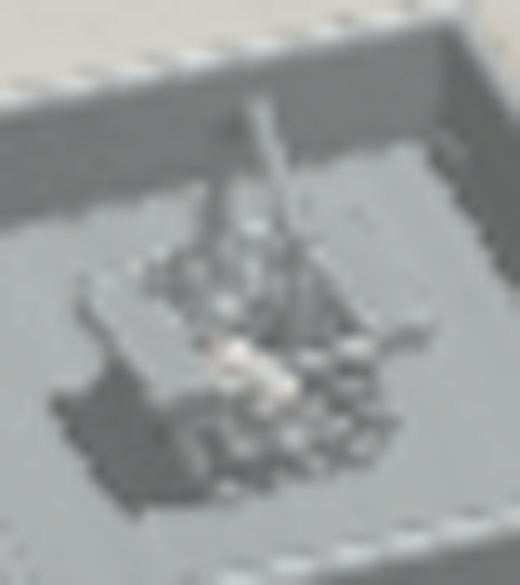

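View pics/t21.png

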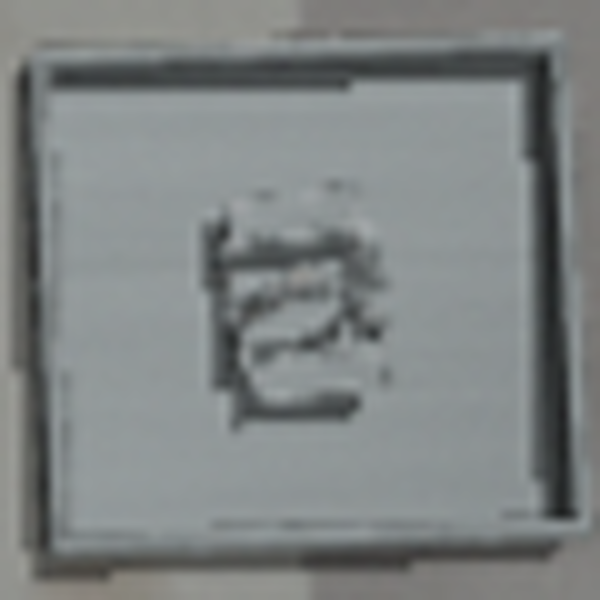

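The side view shows the basket upright on the tray floor, with the white and pink bridge in it at about crop pixel (255,365). The top view shows the basket in the middle of the tray.

```bash
python3 - <<'E'
from h import *
print(ctrl.close_job()); st()
E
```

```text
the job is handed in; nothing more can be done
None
the job is handed in; nothing more can be done
```

The basket is out of the bath and standing upright near the middle of the tray, with the bridge still in it. The rod is back in its stand, and I handed the job in at about 32 s.

- **Fetching:** I hooked the basket by its bail and drew it along under the strips. The upward pull was about 7–9 N, peaking at 9.4 N in the readings. At about y = +19 mm of the bath the vertical force fell from about 9 N to 2 N, and I lifted it out there.
- **Setting down:** I lowered the basket in 1.5–3 mm steps until the tray took its weight, then freed the hook sideways. No unusual force showed in the readings.
- **Hanging the rod:** When the collar met the prongs the force read 7.4 N, a little firmer than intended. I opened the fingers and backed straight off.

**Last checks:**
- The side view shows the basket upright, with a white patch in it that I take to be the bridge. The network did not report the bridge in either camera, so that rests on my reading of the picture.
- The rod hangs in its stand as it did at the start.
- The bystanders I could see look unmoved; the arm hid part of the area near the stand in the top view.
- The basket touched down about 2–3 mm lower than I had reckoned. I put this down to a small height error in where I thought the rod sat in the grip.

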